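# Touch off the drying rack, then invert the washed butter moulds on its pegs

## Robot

A 6-joint arm with a two-finger parallel gripper is mounted at the origin on the work surface. World frame = base frame: x ahead of the robot, y to its left, z up, the work surface at z = 0. Lengths are in m, angles in rad, forces in N, time in s.
With the tool pointing down it reaches from about 0.375 to 0.9 m from the base axis. Payload 3.1 kg.
Tool frame: the origin (TCP) lies between the finger pads; the fingertips stand 17 mm ahead of it and the grasp point (between the pads) lies 2 mm behind it; z points along the fingers, y is the line along which they close (so a half turn about z gives the same grasp; the last joint's range is limited). The gripper opens to 85 mm and grips with 20 to 120 N. Pads are 22 mm wide; open, the fingers measure 114 mm over their backs; the gripper's body (76 mm by 85 mm) begins 54 mm behind the grasp point. The pads swing forward as they close: fully open they stand 13 mm farther back than shut.
Start: joints at [-1.292, 0.527, 1.433, -0, 1.181, -0.178], TCP at [0.276, -0.561, 0.248] pointing down, gripper open.
Joint ranges: [-3.08, 3.08], [-0.75, 2.2], [0.22, 2.44], [-1.43, 4.57], [0, 2.65], [-2.85, 2.85]. Speed limits (rad/s): [2.79, 2.79, 3.14, 3.14, 3.14, 3.14].

## Interface

Orientations are given as a unit quaternion [x, y, z, w].
In Python, from station import sense, vision, order gives the robot as it stands.
- The arm moves only by the shell command python3 -m crank 'ROWS' [OPENING] [FORCE]. ROWS is JSON, a list of rows, each an object with "dp": the shift along the world's x, y, z in units of 30 mm (1.0 is 30 mm), a list of three; "angular": the turn, a rotation vector about the world's x, y, z in degrees, a list of three. In form: [{"dp": [dx, dy, dz], "angular": [ax, ay, az]}, ...]. A call has 1 to 20 rows; each row shifts and turns the commanded pose from where the row before left it; what a row does not reach is not made up. A row lasts 1/10 s, in which the tool goes at most 50 mm and 8.59 degrees, less where a joint would pass 70% of its speed; a pose out of reach is approached as far as the arm can. A call is refused whole if a number of a shift passes 1 or a number of a turn 8.59, either way. A call with a gripper value outside its range is refused whole. OPENING is the closure, from 0 (fully open) to 1 (shut), set as the call begins (- or left out, the last holds). The fingers move at their own pace and stop on an object; FORCE is the grip in N (left out, the last holds). Time passes only in rows, so rows that do not move let the fingers close. It gives the time, the measured TCP pose, the force, the opening and the grip force at its end, in the units of the state.
- sense(): the state, without advancing time (a new reading comes with each control period).
- vision.snapshot(name): name is "scene" or "top"; returns a dict with "image" (480x640x3 uint8, blue, green, red), "range_z" (480x640 float32, m along the optical axis (not along the pixel's ray), 0 where there is no reading), "mtx" (3x3 intrinsics, pixels), "pose" (4x4, takes a point from camera to world coordinates). Camera axes: x right, y down, z forward; pixel columns grow to the right and rows downward; lengths in m; the calibration is good to about 2 mm. A picture is of the moment at which its call begins.
- order.sign_off(): hands the job in; it is judged then, once.
The state is a dict: "t": time; "q": joint angles; "qd": joint speeds; "tau": joint torques, N m; "tcp_pos": TCP position; "tool_rot": TCP orientation; "force": force on the tool from outside, world axes, zero at the start; "ft_torque": the same for the moment, N m; "finger_gap": opening from 0.0 (shut) to 1.0 (fully open); "gripper_force": force on a finger pad.
Only numpy, scipy, OpenCV 4.12 (cv2) and the standard library are available. Lean on these libraries where they do the work, as an engineer would, in place of code of your own. Each camera call takes 0.05 s, during which the arm holds its last target. There are 200 camera calls.

## Task

The drying rack was put down anyhow, so find it by touch first: take the probe out of its stand and, with its ball, gently touch and rest a moment on the rack's three steel buttons, first the left then the right one on the long side nearest the robot, then the one on the right-hand end, and hang the probe upright back in its stand. Only then put every washed butter mould upside down over a peg of the rack, one to a peg, its rim flat on the rack. Leave the tub, the carton and the butter brick alone.

Things in the scene. Friction and masses are not known exactly. Their poses are not given: they have to be found in the camera images.
- rack: Fixed drying rack: flat aluminium plate 130 (x) x 290 (y) x 30 mm high with three upright steel pegs in a row along its y axis. Origin: centre of the underside, on the table; z up, x points roughly away from the robot (yaw within 0.2 rad of that), y to the left.
- peg0 (a point): Foot of the left peg, on the rack's top face 30 mm above the table. Pegs: diameter 14 mm, 42 mm tall, 105 mm apart. Axes as the rack.
- peg1 (a point): Foot of the middle peg, on the rack's top face 30 mm above the table. Pegs: diameter 14 mm, 42 mm tall, 105 mm apart. Axes as the rack.
- peg2 (a point): Foot of the right peg, on the rack's top face 30 mm above the table. Pegs: diameter 14 mm, 42 mm tall, 105 mm apart. Axes as the rack.
- datum_a: Dark steel touch button of the rack, left button on the near long side: block 30 mm wide, 28 mm high, standing 8 mm out of the rack's side. Origin: its centre, 18 mm above the table and 4 mm behind its touch face, which looks along the rack's -x (touch it by moving along +x). Axes as the rack.
- datum_b: Dark steel touch button of the rack, right button on the near long side: block 30 mm wide, 28 mm high, standing 8 mm out of the rack's side. Origin: its centre, 18 mm above the table and 4 mm behind its touch face, which looks along the rack's -x (touch it by moving along +x). Axes as the rack.
- datum_c: Dark steel touch button of the rack, button on the right-hand end: block 30 mm wide, 28 mm high, standing 8 mm out of the rack's side. Origin: its centre, 18 mm above the table and 4 mm behind its touch face, which looks along the rack's -y (touch it by moving along +y). Axes as the rack.
- stand: Fixed fork stand of the probe, 100 mm high: two level arms 56 mm long with a 26 mm slot between them, open towards its -x (the robot), post behind at +x, base 80 x 80 mm. Origin: under the slot's centre, on the table; z up.
- stand_home (a point): Where probe_grip is when the probe hangs in the stand: over the slot's centre, 145 mm above the table, 45 mm above the arms' top.
- probe_grip (a point): Loose touch probe, 0.2 kg: centre of its black square handle (24 x 24 mm, 70 mm tall, sides along its x and y, z up). Below the handle is a steel collar, 44 mm across and 8 mm thick, whose underside lies 45 mm under this point and rests on the fork's arms. The stylus hangs below the collar: its ball's centre is 111 mm under this point when unbent.
- stylus: The probe's thin stylus with a white ball of 14 mm diameter. Origin: its pivot, 51 mm under probe_grip; the ball's centre is 60 mm from it along -z. Sprung sideways in all directions: about 0.4 N per mm at the ball, straight again when let go, hard stop at 15 mm (about 6 N). Press a button with 1 to 4 N.
- mould_a_mid (a point): Loose steel butter mould, a square cup 48 x 48 mm outside, 60 mm long, wall 3 mm, open at one end (mouth), about 0.13 kg. Point: its centre. Its x axis points out of the mouth; at the start it lies on a side, x level and roughly away from the robot (within 0.35 rad). Two or three of the moulds are present. Upside down on a peg, its centre is 30 mm above the rack's top face.
- mould_b_mid (a point): Loose steel butter mould, a square cup 48 x 48 mm outside, 60 mm long, wall 3 mm, open at one end (mouth), about 0.13 kg. Point: its centre. Its x axis points out of the mouth; at the start it lies on a side, x level and roughly away from the robot (within 0.35 rad). Two or three of the moulds are present. Upside down on a peg, its centre is 30 mm above the rack's top face.
- mould_c_mid (a point): Loose steel butter mould, a square cup 48 x 48 mm outside, 60 mm long, wall 3 mm, open at one end (mouth), about 0.13 kg. Point: its centre. Its x axis points out of the mouth; at the start it lies on a side, x level and roughly away from the robot (within 0.35 rad). Two or three of the moulds are present. Upside down on a peg, its centre is 30 mm above the rack's top face.
- tub: Bystander: yellow lidded tub, 102 mm across, 97 mm tall, origin under its centre.
- carton: Bystander: plain carton 120 x 180 x 60 mm, origin under its centre.
- brick: Bystander: wrapped butter brick 70 x 120 x 50 mm, origin under its centre.
- probe: The touch probe as a whole; origin at the centre of the collar's underside, z up through the handle.
There are look-alikes about, which are no part of the job. Leave any blue look-alike of the probe alone.

How it is judged:
By the outcome, as a careful person would: the job done as asked, in the order asked, and still so for the second after the job is handed in, with the robot touching nothing.
Of mould_a, mould_b, mould_c only 2 to 3 are there at a start; the rules pass over those that are not, and their reading is None.
At some moment in a run one of mould_a, mould_b, mould_c may be knocked a few centimetres aside while the robot is not near it.
It also fails if it takes over 210 s, if anything falls off the work surface, if the arm or the gripper's body presses on something with over 40 N, if the wrist force passes 120 N, or if a joint passes its speed limit or range.

## Working session

There is one attempt and no reset: what is moved stays moved. The work goes in short steps, Python scripts to look and compute and a shell command to move; the robot and the scene stay as the last step left them, time stands still between calls to the robot, and variables do not carry over. Pictures are saved under pics/ and viewed, at most 14 in all, crops included, and the job is handed in when it is done.

```bash
mkdir -p pics; ls; python3 - <<'E'
from station import sense, vision
import cv2,numpy as np
s=sense();print(s['t'],s['tcp_pos'],s['tool_rot'],s['force'],s['finger_gap'])
for n in('scene','top'):
    d=vision.snapshot(n);cv2.imwrite(f'pics/{n}0.png',d['image']);np.savez(f'{n}0.npz',**d);print(n,d['mtx'].tolist(),d['pose'].round(3).tolist())
E
```

```text
pics
0.0 [ 0.27607019 -0.55995375  0.24732262] [ 9.73917449e-01  2.26899956e-01 -4.90933115e-05 -1.09994537e-03] [ 0.04974247 -0.22826185 -0.31822259] 1.000200735166392
scene [[576.4297954394501, 0.0, 317.03398489840936], [0.0, 576.4297954394501, 236.28595990558415], [0.0, 0.0, 1.0]] [[0.268, 0.694, -0.668, 1.542], [0.963, -0.208, 0.171, -0.26], [-0.02, -0.689, -0.724, 1.122], [0.0, 0.0, 0.0, 1.0]]
top [[548.9907317114568, 0.0, 327.9030065650839], [0.0, 548.9907317114568, 235.22112740385887], [0.0, 0.0, 1.0]] [[0.016, -0.996, 0.085, 0.474], [-1.0, -0.017, -0.008, -0.03], [0.01, -0.084, -0.996, 1.42], [0.0, 0.0, 0.0, 1.0]]
```

View pics/top0.png

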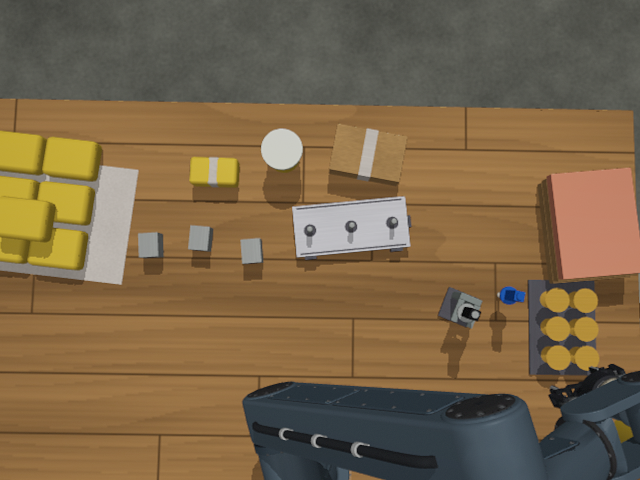

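View pics/scene0.png

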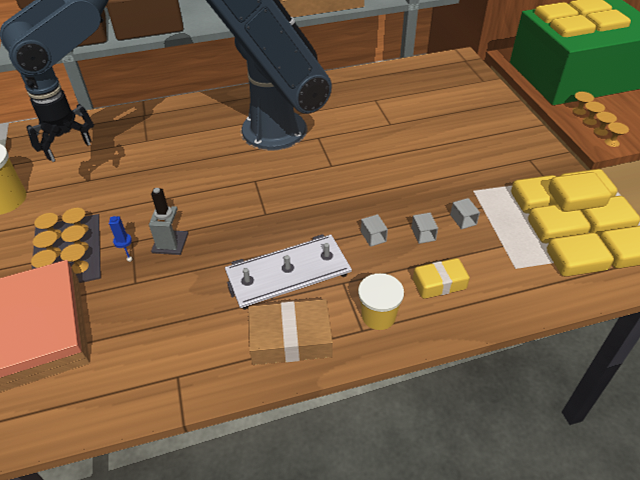

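The top picture shows three moulds at (150,245), (200,238) and (251,251), with the rack around (351,227). Two things could be the probe: the black-handled one in the grey stand at (468,312), and the blue one at (512,296), which is the look-alike. The black square handle in the fork fits the description, so I'll confirm it in a crop.

```bash
cat > h.py <<'E'
import numpy as np,cv2
from station import sense,vision
def cloud(d):
    v,u=np.mgrid[:480,:640];z=d['range_z'];K=d['mtx']
    P=np.stack([(u-K[0,2])*z/K[0,0],(v-K[1,2])*z/K[1,1],z],-1)
    W=P@d['pose'][:3,:3].T+d['pose'][:3,3];W[z==0]=np.nan
    return W
def proj(d,p):
    c=d['pose'][:3,:3].T@(np.array(p)-d['pose'][:3,3]);q=d['mtx']@c;return q[:2]/q[2]
def rect(W,box,zlo,zhi):
    u0,v0,u1,v1=box;p=W[v0:v1,u0:u1].reshape(-1,3);p=p[(p[:,2]>zlo)&(p[:,2]<zhi)]
    r=cv2.minAreaRect((p[:,:2]*1000).astype(np.float32));return r,len(p),np.median(p,0).round(4)
E
python3 - <<'E'
from h import *
d=dict(np.load('top0.npz'));W=cloud(d);e=dict(np.load('scene0.npz'));V=cloud(e)
print('table z',np.nanmedian(W[300:320,150:250,2]),np.nanmedian(V[340:360,100:150,2]))
for n,b in dict(a=(132,225,170,265),b=(182,218,220,258),c=(233,230,270,270)).items(): print(n,rect(W,b,.04,.056))
print('rack',rect(W,(285,190,418,265),.024,.036))
print('pegtops',[rect(W,b,.06,.08) for b in((300,220,322,245),(340,215,362,240),(382,210,404,235))])
print('stand arms',rect(W,(435,280,482,335),.09,.108)); print('handle',rect(W,(445,290,490,330),.165,.2))
print('stand base',rect(W,(430,280,490,335),.005,.03))
print('handle scene',rect(V,(145,180,175,220),.14,.2),'arms',rect(V,(140,190,190,260),.094,.105))
A=cv2.resize(d['image'][270:350,420:540],None,fx=5,fy=5,interpolation=2)[:, :600]
B=cv2.resize(e['image'][180:280,90:200],None,fx=4,fy=4,interpolation=2)
o=np.zeros((400,1040,3),np.uint8);o[:,:600]=A;o[:,600:]=B[:, :440]
cv2.imwrite('pics/c1.png',cv2.resize(o,(800,308)))
E
```

```text
table z 0.0006568607405106341 -0.000466663367292508
a (((559.3631591796875, 408.4414367675781), (60.15806198120117, 50.551151275634766), 4.0938239097595215), 492, array([0.5585, 0.4076, 0.0483]))
b (((578.3334350585938, 282.4432373046875), (49.839412689208984, 60.011146545410156), 86.17534637451172), 478, array([0.5781, 0.2813, 0.0486]))
c (((548.6798095703125, 151.78921508789062), (60.5583610534668, 48.559078216552734), 5.456350803375244), 466, array([0.5479, 0.1515, 0.0485]))
rack (((611.7259521484375, -103.10888671875), (138.5486297607422, 298.01739501953125), 6.44743013381958), 5512, array([ 0.6142, -0.0977,  0.0306]))
pegtops [(((602.2633056640625, 5.298994064331055), (10.120354652404785, 11.670356750488281), 89.45356750488281), 23, array([0.6028, 0.0054, 0.0725])), (((614.3583984375, -98.39581298828125), (10.116933822631836, 10.19575309753418), 4.345767021179199), 22, array([ 0.6145, -0.0982,  0.0728])), (((626.4208374023438, -203.59323120117188), (10.26021957397461, 13.175155639648438), 2.5365006923675537), 25, array([ 0.6261, -0.2019,  0.0717]))]
stand arms (((411.97747802734375, -373.68817138671875), (56.428890228271484, 71.77383422851562), 68.59651184082031), 398, array([ 0.4238, -0.3716,  0.101 ]))
handle (((406.1553649902344, -371.4682312011719), (25.64263916015625, 23.60385513305664), 68.14974212646484), 130, array([ 0.4071, -0.3695,  0.18  ]))
stand base (((415.40484619140625, -382.787841796875), (137.64024353027344, 152.80857849121094), 0.29354286193847656), 630, array([ 0.4169, -0.3561,  0.0092]))
handle scene (((410.1548767089844, -374.5185546875), (25.97818374633789, 29.631792068481445), 74.53424835205078), 198, array([ 0.4177, -0.3738,  0.1672])) arms (((415.79888916015625, -376.5478210449219), (57.49256896972656, 76.70474243164062), 71.10449981689453), 252, array([ 0.4321, -0.3745,  0.0992]))
```

View pics/c1.png

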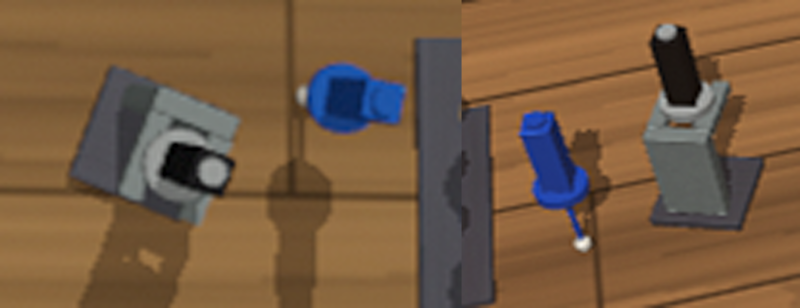

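The crop confirms it. The black-handled probe hangs in the grey fork stand, and the blue one beside it stays untouched. Next I'll look at the rack's buttons and moulds up close.

```bash
python3 - <<'E'
from h import *
d=dict(np.load('top0.npz'));W=cloud(d)
cv2.imwrite('pics/c2.png',cv2.resize(d['image'][190:280,280:425],(800,497),interpolation=2))
dark=(d['image'].max(-1)<70)
yaw=np.deg2rad(6.6);c=np.array([.6145,-.0985]);R=np.array([[np.cos(yaw),np.sin(yaw)],[-np.sin(yaw),np.cos(yaw)]])
L=(W[...,:2]-c)@R.T
m=dark&(W[...,2]>.012)&(W[...,2]<.06)&(abs(L[...,0])<.09)&(abs(L[...,1])<.17)
n,l,s,ce=cv2.connectedComponentsWithStats(m.astype(np.uint8))
for i in range(1,n):
  if s[i,4]>3:
    q=L[l==i];print(s[i],q.min(0).round(3),q.max(0).round(3),np.median(W[l==i][:,2]).round(3))
b=W[280:315,495:530];b=b[b[...,2]>.02];print('blue',b.min(0),b.max(0))
E
```

```text
[389 224   5   4  15] [-0.011 -0.109] [-0.004 -0.098] 0.032
[349 228   4   4  15] [-0.011 -0.004] [-0.004  0.004] 0.031
[307 232   6   4  18] [-0.012  0.098] [-0.004  0.111] 0.033
[390 249   4   3   6] [-0.072 -0.102] [-0.066 -0.095] 0.027
[308 259   6   1   6] [-0.072  0.102] [-0.071  0.115] 0.031
blue [ 0.42697379 -0.4996006   0.07119247] [ 0.46837797 -0.46048198  0.1619882 ]
```

View pics/c2.png

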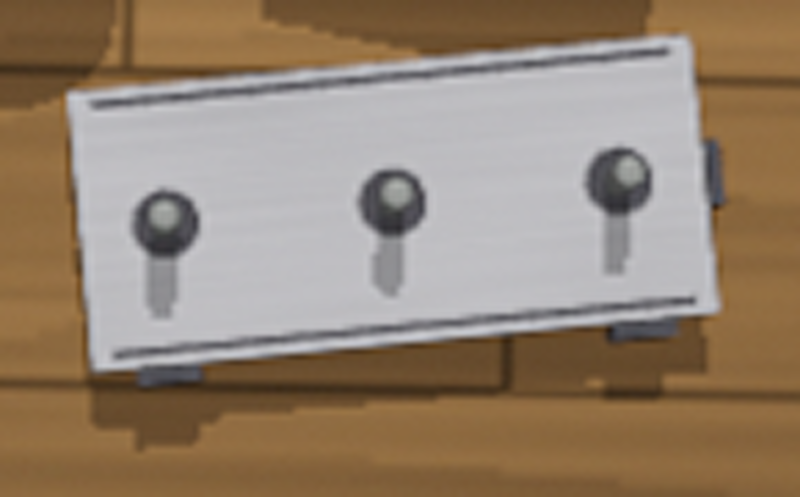

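The crop shows the button centres: a near (170,376), b near (642,330) and c near (714,172).

```bash
cat >> h.py <<'E'
def ray(d,u,v,z):
    K=d['mtx'];r=d['pose'][:3,:3]@np.array([(u-K[0,2])/K[0,0],(v-K[1,2])/K[1,1],1]);o=d['pose'][:3,3]
    return o+r*(z-o[2])/r[2]
E
python3 - <<'E'
from h import *
d=dict(np.load('top0.npz'))
yaw=np.deg2rad(6.6);c=np.array([.6145,-.0985]);R=np.array([[np.cos(yaw),np.sin(yaw)],[-np.sin(yaw),np.cos(yaw)]])
for n,u,v in(('a',170,376),('b',642,330),('c',714,172)):
    p=ray(d,280+u/5.517,190+v/5.517,.032);print(n,p.round(4),(R@(p[:2]-c)).round(4))
for n,l in dict(a0=(-.1,.108),a=(-.073,.108),b=(-.073,-.108),c=(0,-.153)).items():print(n,R.T@np.array(l)+c)
s=sense();print(s['tcp_pos'])
E
```

```text
a [5.328e-01 3.000e-04 3.200e-02] [-0.0698  0.1076]
b [ 0.5575 -0.2161  0.032 ] [-0.0702 -0.1102]
c [ 0.631 -0.249  0.032] [-0.0009 -0.1514]
a0 [ 0.50274951 -0.00270946]
a [5.29570576e-01 3.93846699e-04]
b [ 0.554397   -0.21417467]
c [ 0.63208538 -0.25048603]
[ 0.27609306 -0.56000937  0.24743226]
```

```bash
python3 -m crank '[{"dp":[0.6,1,0],"angular":[0,0,8]},{"dp":[0.8,1,0],"angular":[0,0,8]},{"dp":[0.8,1,0],"angular":[0,0,8]},{"dp":[0.8,1,0],"angular":[0,0,8]},{"dp":[0.7,1,0],"angular":[0,0,5]},{"dp":[0.6,1,0],"angular":[0,0,5]},{"dp":[0,0.3,0],"angular":[0,0,0]},{"dp":[0,0,0],"angular":[0,0,0]},{"dp":[0,0,0],"angular":[0,0,0]}]' 0; python3 -c "
from station import sense;s=sense();print(s['q'],s['tcp_pos'],s['tool_rot'])"
```

```text
t: 1.0
tcp_pos: [0.4049, -0.3725, 0.2483]
tool_rot: [0.828, 0.56, -0.0, 0.0]
force: [-0.4, -1.0, 0.0]
finger_gap: 0.997
gripper_force: 0.0
[-9.46485680e-01  4.26752420e-01  1.62192273e+00 -7.02431177e-04
  1.09229267e+00 -5.65246078e-01] [ 0.40492913 -0.37246544  0.24830602] [ 8.28182057e-01  5.60458996e-01 -3.02458269e-04  3.21488067e-04]
```

```bash
python3 -m crank '[{"dp":[0.1,0,-0.8],"angular":[0,0,0]},{"dp":[0,0,-0.9],"angular":[0,0,0]},{"dp":[0,0,-0.9],"angular":[0,0,0]},{"dp":[0,0,-0.6],"angular":[0,0,0]},{"dp":[0,0,-0.3],"angular":[0,0,0]},{"dp":[0,0,0],"angular":[0,0,0]},{"dp":[0,0,0],"angular":[0,0,0]}]' 0
python3 -m crank '[{"dp":[0,0,0],"angular":[0,0,0]},{"dp":[0,0,0],"angular":[0,0,0]},{"dp":[0,0,0],"angular":[0,0,0]},{"dp":[0,0,0],"angular":[0,0,0]},{"dp":[0,0,0],"angular":[0,0,0]},{"dp":[0,0,0],"angular":[0,0,0]},{"dp":[0,0,0],"angular":[0,0,0]},{"dp":[0,0,0],"angular":[0,0,0]},{"dp":[0,0,0],"angular":[0,0,0]},{"dp":[0,0,0],"angular":[0,0,0]}]' 1 40
python3 -m crank '[{"dp":[0,0,0.3],"angular":[0,0,0]},{"dp":[0,0,0.7],"angular":[0,0,0]},{"dp":[0,0,0.8],"angular":[0,0,0]},{"dp":[0,0,0.8],"angular":[0,0,0]},{"dp":[0,0,0.6],"angular":[0,0,0]},{"dp":[0,0,0],"angular":[0,0,0]},{"dp":[0,0,0],"angular":[0,0,0]},{"dp":[0,0,0],"angular":[0,0,0]}]'
python3 - <<'E'
from h import *
d=vision.snapshot('scene');e=vision.snapshot('top')
o=np.hstack([cv2.resize(d['image'][120:270,80:230],(400,400)),cv2.resize(e['image'][260:400,400:540],(400,400))]);cv2.imwrite('pics/c3.png',o);print(sense()['force'])
E
```

```text
t: 1.7
tcp_pos: [0.4083, -0.3728, 0.1438]
tool_rot: [0.828, 0.56, -0.0, 0.001]
force: [-1.5, 1.2, 0.2]
finger_gap: 0.998
gripper_force: 0.0
t: 2.7
tcp_pos: [0.4085, -0.3718, 0.1438]
tool_rot: [0.828, 0.561, 0.0, 0.0]
force: [-0.2, 0.1, 4.1]
finger_gap: 0.277
gripper_force: 40.0
t: 3.5
tcp_pos: [0.4075, -0.3707, 0.2379]
tool_rot: [0.828, 0.561, -0.0, -0.002]
force: [-0.3, -0.2, -2.0]
finger_gap: 0.274
gripper_force: 39.6
[ 0.1416203  -0.20859726 -1.92294208]
```

View pics/c3.png

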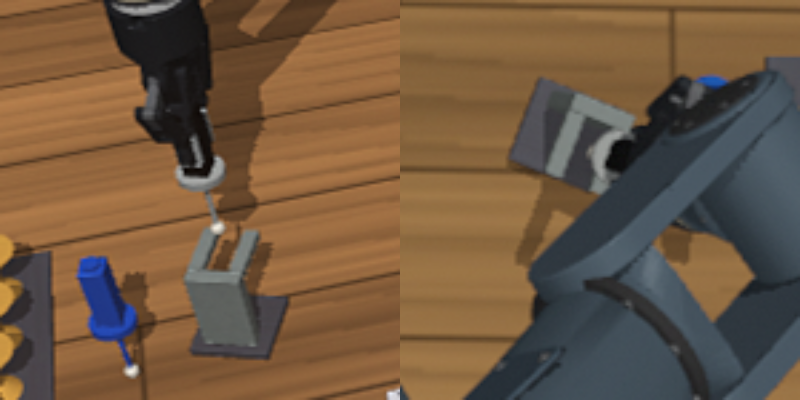

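The probe is held with its ball clear above the fork, and the blue one is undisturbed. Next stop is the point in front of button a.

```bash
python3 -m crank '[{"dp":[0.1,0.5,0],"angular":[0,0,0]},{"dp":[0.2,0.8,0],"angular":[0,0,0]},{"dp":[0.3,1,0],"angular":[0,0,0]},{"dp":[0.3,1,0],"angular":[0,0,0]},{"dp":[0.3,1,0],"angular":[0,0,0]},{"dp":[0.3,1,0],"angular":[0,0,0]},{"dp":[0.3,1,0],"angular":[0,0,0]},{"dp":[0.3,1,0],"angular":[0,0,0]},{"dp":[0.3,1,0],"angular":[0,0,0]},{"dp":[0.3,1,0],"angular":[0,0,0]},{"dp":[0.2,1,0],"angular":[0,0,0]},{"dp":[0.2,1,0],"angular":[0,0,0]},{"dp":[0,0.7,-0.5],"angular":[0,0,0]},{"dp":[0,0.3,-0.8],"angular":[0,0,0]},{"dp":[0,0,-0.9],"angular":[0,0,0]},{"dp":[0,0,-0.8],"angular":[0,0,0]},{"dp":[0,0,-0.5],"angular":[0,0,0]},{"dp":[0,0,0],"angular":[0,0,0]},{"dp":[0,0,0],"angular":[0,0,0]},{"dp":[0,0,0],"angular":[0,0,0]}]'
python3 - <<'E'
from h import *
s=sense();print(s['q'],s['tcp_pos'],s['force'])
d=vision.snapshot('scene');e=vision.snapshot('top')
o=np.hstack([cv2.resize(d['image'][180:320,200:340],(400,400)),cv2.resize(e['image'][200:320,260:380],(400,400))]);cv2.imwrite('pics/c4.png',o)
E
```

```text
t: 5.6
tcp_pos: [0.5018, -0.0025, 0.1352]
tool_rot: [0.828, 0.561, 0.001, 0.001]
force: [-0.1, -0.1, -1.2]
finger_gap: 0.276
gripper_force: 39.5
[-2.28005863e-01  5.41547397e-01  1.84372348e+00  1.36084110e-04
  7.54552216e-01  1.51722931e-01] [ 0.50182871 -0.0024689   0.13515463] [-0.08289592 -0.06777976 -1.20175869]
```

View pics/c4.png

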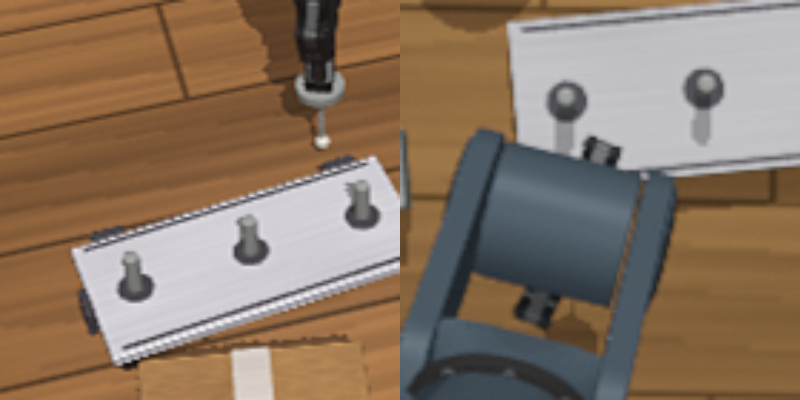

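The ball is in front of button a, at (322,142) in the left half, with the button at (340,162). I'll check the ball's position, lower it and advance.

```bash
python3 - <<'E'
from h import *
d=vision.snapshot('scene');print(ray(d,312.7,229.7,.025))
E
python3 -m crank '[{"dp":[0,0,-0.24],"angular":[0,0,0]},{"dp":[0.2,0.02,0],"angular":[0,0,0]},{"dp":[0.2,0.02,0],"angular":[0,0,0]},{"dp":[0,0,0],"angular":[0,0,0]},{"dp":[0,0,0],"angular":[0,0,0]}]'
python3 -m crank '[{"dp":[0.1,0.01,0],"angular":[0,0,0]},{"dp":[0.1,0.01,0],"angular":[0,0,0]},{"dp":[0,0,0],"angular":[0,0,0]},{"dp":[0,0,0],"angular":[0,0,0]}]'
python3 -m crank '[{"dp":[0.1,0.01,0],"angular":[0,0,0]},{"dp":[0,0,0],"angular":[0,0,0]},{"dp":[0,0,0],"angular":[0,0,0]}]'
```

```text
[ 0.50395669 -0.00600178  0.025     ]
t: 6.25
tcp_pos: [0.5136, -0.0014, 0.1271]
tool_rot: [0.828, 0.561, 0.0, 0.0]
force: [0.4, -0.7, -2.6]
finger_gap: 0.276
gripper_force: 39.5
t: 6.65
tcp_pos: [0.5193, -0.0008, 0.1271]
tool_rot: [0.828, 0.561, -0.0, -0.0]
force: [-0.2, -0.7, -2.6]
finger_gap: 0.274
gripper_force: 39.5
t: 6.95
tcp_pos: [0.5223, -0.0005, 0.1271]
tool_rot: [0.828, 0.561, 0.0, -0.0]
force: [0.6, -0.7, -2.2]
finger_gap: 0.274
gripper_force: 39.5
```

```bash
for i in 1; do python3 -m crank '[{"dp":[0.1,0.01,0],"angular":[0,0,0]},{"dp":[0,0,0],"angular":[0,0,0]},{"dp":[0,0,0],"angular":[0,0,0]}]' | grep -E 'tcp|force:'; python3 -m crank '[{"dp":[0.1,0.01,0],"angular":[0,0,0]},{"dp":[0,0,0],"angular":[0,0,0]},{"dp":[0,0,0],"angular":[0,0,0]}]' | grep -E 'tcp|force:'; done
python3 - <<'E'
from h import *
F=[]
for i in range(3): d=vision.snapshot('scene');s=sense();F.append(np.r_[s['force'],s['ft_torque']])
print(np.mean(F,0).round(2));cv2.imwrite('pics/c5.png',cv2.resize(d['image'][200:260,280:340],(600,600),interpolation=2))
E
```

```text
tcp_pos: [0.5254, -0.0002, 0.1271]
force: [-0.6, -0.1, -3.2]
gripper_force: 39.5
tcp_pos: [0.528, 0.0002, 0.127]
force: [-0.1, -0.3, -2.0]
gripper_force: 39.5
[-1.05 -0.11 -2.61 -0.01  0.19 -0.02]
```

View pics/c5.png

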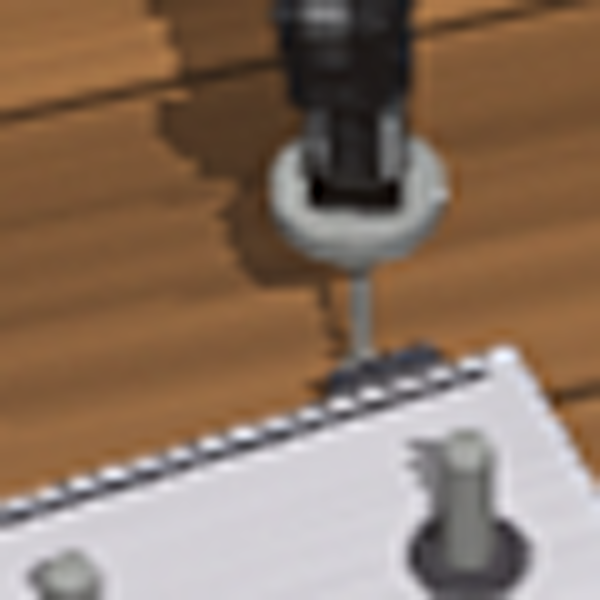

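```bash
python3 -m crank '[{"dp":[0.1,0.01,0],"angular":[0,0,0]},{"dp":[0,0,0],"angular":[0,0,0]},{"dp":[0,0,0],"angular":[0,0,0]}]' | grep -E 'tcp|force:'
python3 - <<'E'
from h import *
F=[]
for i in range(5): d=vision.snapshot('scene');s=sense();F.append(np.r_[s['force'],s['ft_torque']])
print(np.mean(F,0).round(3),np.std(F,0).round(3))
E
```

```text
tcp_pos: [0.5308, 0.0005, 0.127]
force: [-1.2, -0.2, -0.9]
gripper_force: 39.6
[-1.975  0.046 -1.278 -0.044  0.461 -0.028] [0.299 0.284 0.391 0.042 0.014 0.011]
```

```bash
python3 -m crank '[{"dp":[0.03,0,0],"angular":[0,0,0]},{"dp":[0,0,0],"angular":[0,0,0]},{"dp":[0,0,0],"angular":[0,0,0]},{"dp":[0,0,0],"angular":[0,0,0]},{"dp":[0,0,0],"angular":[0,0,0]},{"dp":[0,0,0],"angular":[0,0,0]},{"dp":[0,0,0],"angular":[0,0,0]},{"dp":[0,0,0],"angular":[0,0,0]},{"dp":[0,0,0],"angular":[0,0,0]},{"dp":[0,0,0],"angular":[0,0,0]}]'
python3 -m crank '[{"dp":[-0.3,-0.03,0],"angular":[0,0,0]},{"dp":[-0.4,-0.05,0],"angular":[0,0,0]},{"dp":[0.06,-0.5,0],"angular":[0,0,0]},{"dp":[0.12,-1,0],"angular":[0,0,0]},{"dp":[0.12,-1,0],"angular":[0,0,0]},{"dp":[0.12,-1,0],"angular":[0,0,0]},{"dp":[0.12,-1,0],"angular":[0,0,0]},{"dp":[0.12,-1,0],"angular":[0,0,0]},{"dp":[0.12,-1,0],"angular":[0,0,0]},{"dp":[0.06,-0.5,0],"angular":[0,0,0]},{"dp":[0,0,0],"angular":[0,0,0]},{"dp":[0,0,0],"angular":[0,0,0]},{"dp":[0,0,0],"angular":[0,0,0]},{"dp":[0,0,0],"angular":[0,0,0]}]'
python3 - <<'E'
from h import *
F=[]
for i in range(5): d=vision.snapshot('scene');s=sense();F.append(np.r_[s['force'],s['ft_torque']])
print(np.mean(F,0).round(3),np.std(F,0).round(3),s['tcp_pos'])
E
```

```text
t: 9.25
tcp_pos: [0.5321, 0.0004, 0.1271]
tool_rot: [0.828, 0.561, -0.0, -0.0]
force: [-2.4, -0.1, -1.1]
finger_gap: 0.277
gripper_force: 39.7
t: 10.65
tcp_pos: [0.536, -0.2105, 0.1271]
tool_rot: [0.827, 0.562, -0.0, -0.001]
force: [0.1, -0.4, -2.0]
finger_gap: 0.276
gripper_force: 39.6
[-0.047  0.119 -2.634  0.037 -0.009 -0.022] [0.654 0.785 0.632 0.028 0.022 0.043] [ 0.53645452 -0.21145577  0.12717145]
```

```bash
python3 -m crank '[{"dp":[0.2,0.02,0],"angular":[0,0,0]},{"dp":[0.15,0.02,0],"angular":[0,0,0]},{"dp":[0.1,0.01,0],"angular":[0,0,0]},{"dp":[0.1,0.01,0],"angular":[0,0,0]},{"dp":[0.06,0.01,0],"angular":[0,0,0]},{"dp":[0,0,0],"angular":[0,0,0]},{"dp":[0,0,0],"angular":[0,0,0]},{"dp":[0,0,0],"angular":[0,0,0]}]'
python3 - <<'E'
from h import *
F=[]
for i in range(5): d=vision.snapshot('scene');s=sense();F.append(np.r_[s['force'],s['ft_torque']])
print(np.mean(F,0).round(3),np.std(F,0).round(3),s['tcp_pos']);cv2.imwrite('pics/c6.png',cv2.resize(d['image'][220:300,210:290],(400,400),interpolation=2))
E
```

```text
t: 11.7
tcp_pos: [0.5542, -0.2098, 0.127]
tool_rot: [0.828, 0.561, -0.0, -0.0]
force: [-2.1, -1.0, -2.0]
finger_gap: 0.276
gripper_force: 39.7
[-1.889 -0.385 -1.787 -0.105  0.444 -0.   ] [0.566 0.332 0.478 0.03  0.017 0.02 ] [ 0.55442336 -0.2098821   0.12703168]
```

View pics/c6.png

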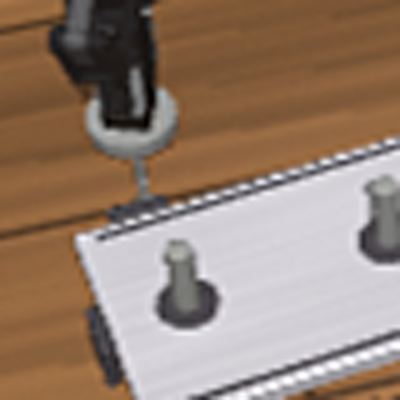

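```bash
python3 -m crank '[{"dp":[0,0,0],"angular":[0,0,0]},{"dp":[0,0,0],"angular":[0,0,0]},{"dp":[0,0,0],"angular":[0,0,0]},{"dp":[0,0,0],"angular":[0,0,0]},{"dp":[0,0,0],"angular":[0,0,0]},{"dp":[0,0,0],"angular":[0,0,0]},{"dp":[-0.3,-0.03,0],"angular":[0,0,0]},{"dp":[-0.3,-0.2,0],"angular":[0,0,0]},{"dp":[0,-0.6,0],"angular":[0,0,0]},{"dp":[0,-0.8,0],"angular":[0,0,0]},{"dp":[0,-0.8,0],"angular":[0,0,0]},{"dp":[0.4,-0.4,0],"angular":[0,0,0]},{"dp":[0.7,0,0],"angular":[0,0,0]},{"dp":[0.8,0,0],"angular":[0,0,0]},{"dp":[0.8,0,0],"angular":[0,0,0]},{"dp":[0.6,0,0],"angular":[0,0,0]},{"dp":[0,0,0],"angular":[0,0,0]},{"dp":[0,0,0],"angular":[0,0,0]},{"dp":[0,0,0],"angular":[0,0,0]}]'
python3 - <<'E'
from h import *
F=[]
for i in range(5): d=vision.snapshot('scene');s=sense();F.append(np.r_[s['force'],s['ft_torque']])
print(np.mean(F,0).round(3),np.std(F,0).round(3),s['tcp_pos'])
E
```

```text
t: 13.85
tcp_pos: [0.6344, -0.2954, 0.1268]
tool_rot: [0.828, 0.561, -0.0, -0.001]
force: [-0.1, 0.1, -1.8]
finger_gap: 0.28
gripper_force: 39.8
[-1.350e-01 -5.490e-01 -2.248e+00  2.000e-03 -2.900e-02  1.800e-02] [0.695 0.716 0.238 0.031 0.025 0.017] [ 0.63516874 -0.2949946   0.12725685]
```

```bash
python3 -m crank '[{"dp":[0,0.4,0],"angular":[0,0,0]},{"dp":[0,0.4,0],"angular":[0,0,0]},{"dp":[0,0.25,0],"angular":[0,0,0]},{"dp":[-0.02,0.15,0],"angular":[0,0,0]},{"dp":[-0.01,0.1,0],"angular":[0,0,0]},{"dp":[-0.01,0.1,0],"angular":[0,0,0]},{"dp":[0,0,0],"angular":[0,0,0]},{"dp":[0,0,0],"angular":[0,0,0]},{"dp":[0,0,0],"angular":[0,0,0]}]'
python3 - <<'E'
from h import *
F=[]
for i in range(5): d=vision.snapshot('scene');s=sense();F.append(np.r_[s['force'],s['ft_torque']])
print(np.mean(F,0).round(3),np.std(F,0).round(3),s['tcp_pos'])
E
```

```text
t: 15.0
tcp_pos: [0.6347, -0.2535, 0.1273]
tool_rot: [0.828, 0.561, 0.0, 0.0]
force: [0.3, -1.2, -1.1]
finger_gap: 0.276
gripper_force: 39.9
[ 0.093 -1.152 -1.458 -0.376 -0.047  0.013] [0.396 0.214 0.582 0.025 0.029 0.018] [ 0.63457387 -0.25314265  0.1272518 ]
```

```bash
python3 -m crank '[{"dp":[0,0.04,0],"angular":[0,0,0]},{"dp":[0,0,0],"angular":[0,0,0]},{"dp":[0,0,0],"angular":[0,0,0]},{"dp":[0,0,0],"angular":[0,0,0]},{"dp":[0,0,0],"angular":[0,0,0]},{"dp":[0,0,0],"angular":[0,0,0]},{"dp":[0,0,0],"angular":[0,0,0]},{"dp":[0,0,0],"angular":[0,0,0]},{"dp":[0,0,0],"angular":[0,0,0]},{"dp":[0,-0.4,0],"angular":[0,0,0]},{"dp":[0,-0.6,0.2],"angular":[0,0,0]},{"dp":[0,-0.1,0.7],"angular":[0,0,0]},{"dp":[0,0,1],"angular":[0,0,0]},{"dp":[0,0,1],"angular":[0,0,0]},{"dp":[-0.3,0,0.8],"angular":[0,0,0]},{"dp":[-0.6,-0.2,0.3],"angular":[0,0,0]},{"dp":[0,0,0],"angular":[0,0,0]}]'
python3 -m crank '[{"dp":[-0.6,-0.2,0],"angular":[0,0,0]},{"dp":[-0.8,-0.3,0],"angular":[0,0,0]},{"dp":[-0.9,-0.4,0],"angular":[0,0,0]},{"dp":[-0.9,-0.4,0],"angular":[0,0,0]},{"dp":[-0.9,-0.4,0],"angular":[0,0,0]},{"dp":[-0.9,-0.4,0],"angular":[0,0,0]},{"dp":[-0.8,-0.3,0],"angular":[0,0,0]},{"dp":[-0.4,-0.2,0],"angular":[0,0,0]},{"dp":[0,0,0],"angular":[0,0,0]},{"dp":[0,0,0],"angular":[0,0,0]},{"dp":[0,0,0],"angular":[0,0,0]}]'
```

```text
t: 16.95
tcp_pos: [0.6051, -0.2925, 0.2485]
tool_rot: [0.829, 0.56, -0.0, 0.0]
force: [0.5, 0.4, -2.7]
finger_gap: 0.272
gripper_force: 39.9
t: 18.05
tcp_pos: [0.4224, -0.3683, 0.2469]
tool_rot: [0.828, 0.561, 0.0, 0.0]
force: [0.1, 0.3, -1.9]
finger_gap: 0.274
gripper_force: 40.0
```

```bash
python3 -m crank '[{"dp":[-0.3,-0.06,0],"angular":[0,0,0]},{"dp":[-0.18,-0.05,0],"angular":[0,0,0]},{"dp":[0,0,-0.5],"angular":[0,0,0]},{"dp":[0,0,-0.6],"angular":[0,0,0]},{"dp":[0,0,-0.4],"angular":[0,0,0]},{"dp":[0,0,0],"angular":[0,0,0]},{"dp":[0,0,0],"angular":[0,0,0]}]'
python3 -m crank '[{"dp":[0,0,-0.5],"angular":[0,0,0]},{"dp":[0,0,-0.6],"angular":[0,0,0]},{"dp":[0,0,-0.4],"angular":[0,0,0]},{"dp":[0,0,-0.3],"angular":[0,0,0]},{"dp":[0,0,-0.1],"angular":[0,0,0]},{"dp":[0,0,0],"angular":[0,0,0]},{"dp":[0,0,0],"angular":[0,0,0]},{"dp":[0,0,0],"angular":[0,0,0]}]'
```

```text
t: 18.75
tcp_pos: [0.4071, -0.372, 0.2022]
tool_rot: [0.828, 0.561, -0.0, -0.0]
force: [0.4, -1.0, -2.3]
finger_gap: 0.275
gripper_force: 39.9
t: 19.55
tcp_pos: [0.4074, -0.3723, 0.1457]
tool_rot: [0.828, 0.561, 0.0, 0.001]
force: [0.8, -0.2, -2.9]
finger_gap: 0.274
gripper_force: 40.0
```

Still carrying its weight (−2.9 N), so I'll lower it onto the arms, release and rise straight up.

```bash
python3 -m crank '[{"dp":[0,0,-0.06],"angular":[0,0,0]},{"dp":[0,0,0],"angular":[0,0,0]},{"dp":[0,0,0],"angular":[0,0,0]}]'
python3 -m crank '[{"dp":[0,0,0],"angular":[0,0,0]},{"dp":[0,0,0],"angular":[0,0,0]},{"dp":[0,0,0],"angular":[0,0,0]},{"dp":[0,0,0],"angular":[0,0,0]},{"dp":[0,0,0],"angular":[0,0,0]},{"dp":[0,0,0],"angular":[0,0,0]},{"dp":[0,0,0],"angular":[0,0,0]},{"dp":[0,0,0],"angular":[0,0,0]},{"dp":[0,0,0.4],"angular":[0,0,0]},{"dp":[0,0,0.7],"angular":[0,0,0]},{"dp":[0,0,1],"angular":[0,0,0]},{"dp":[0,0,1],"angular":[0,0,0]},{"dp":[0,0,0.8],"angular":[0,0,0]},{"dp":[0,1,0],"angular":[0,0,0]},{"dp":[0,1,0],"angular":[0,0,0]},{"dp":[0,1,0],"angular":[0,0,0]},{"dp":[0,1,0],"angular":[0,0,0]},{"dp":[0,1,0],"angular":[0,0,0]},{"dp":[0,1,0],"angular":[0,0,0]},{"dp":[0,0,0],"angular":[0,0,0]}]' 0
python3 - <<'E'
from h import *
s=sense();print(s['q'],s['tcp_pos'])
d=vision.snapshot('scene');W=cloud(d);e=vision.snapshot('top');T=cloud(e)
print('handle',rect(W,(145,180,175,220),.14,.2),rect(T,(445,290,490,330),.165,.2))
for n,b in dict(a=(132,215,170,275),b=(182,208,220,268),c=(233,220,270,280)).items(): print(n,rect(T,b,.04,.056))
o=np.hstack([cv2.resize(d['image'][170:270,100:200],(400,400)),cv2.resize(e['image'][190:290,120:280],(400,250))[:, :] if 0 else cv2.resize(d['image'][170:270,340:490],(400,400))]);cv2.imwrite('pics/c7.png',o)
E
```

```text
t: 19.85
tcp_pos: [0.4074, -0.3724, 0.1438]
tool_rot: [0.828, 0.561, 0.0, 0.001]
force: [-0.3, 0.3, 0.8]
finger_gap: 0.28
gripper_force: 40.2
t: 21.85
tcp_pos: [0.4059, -0.1882, 0.2609]
tool_rot: [0.827, 0.562, 0.0, -0.001]
force: [-0.1, 0.8, -0.3]
finger_gap: 1.0
gripper_force: 0.0
[-6.85498965e-01  2.71239076e-01  1.84254015e+00  9.53459502e-04
  1.03001934e+00 -3.09272336e-01] [ 0.4058572  -0.18822174  0.26092583]
handle (((409.783935546875, -375.6369323730469), (26.688993453979492, 29.813684463500977), 73.97280883789062), 203, array([ 0.4159, -0.3744,  0.1659])) (((405.5608215332031, -372.0591125488281), (25.684267044067383, 24.12288475036621), 68.6059799194336), 131, array([ 0.4051, -0.37  ,  0.1791]))
a (((559.34814453125, 408.1151123046875), (60.23561477661133, 50.50817108154297), 4.120170593261719), 490, array([0.5586, 0.4075, 0.0479]))
b (((578.6659545898438, 282.49920654296875), (49.534725189208984, 60.55479049682617), 86.37026977539062), 476, array([0.5779, 0.2819, 0.0485]))
c (((572.6644897460938, 140.14100646972656), (60.028526306152344, 48.84975051879883), 12.604192733764648), 466, array([0.5726, 0.1401, 0.0484]))
```

View pics/c7.png

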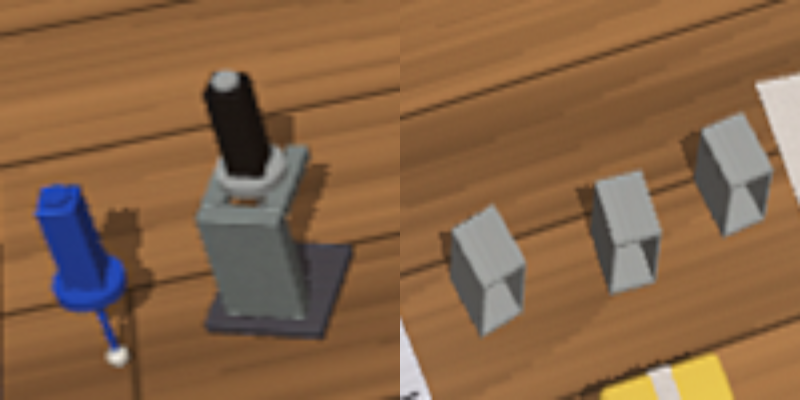

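The probe hangs back in its stand. Mould c has been knocked to (0.573, 0.140) at yaw 12.6°, and all mouths face away from the robot. I'll grasp with the tool pitched forward 45°, so that a 90° pitch then turns each mould mouth-down.

```bash
python3 -m crank '[{"dp":[0.3,0.5,0],"angular":[0,0,-4]},{"dp":[0.5,1,0],"angular":[0,0,-8]},{"dp":[0.5,1,0],"angular":[0,0,-8]},{"dp":[0.5,1,0],"angular":[0,0,-8]},{"dp":[0.5,1,0],"angular":[0,0,-8]},{"dp":[0.5,1,0],"angular":[0,0,-8]},{"dp":[0.5,1,0],"angular":[0,0,-8]},{"dp":[0.5,1,0],"angular":[0,0,-4]},{"dp":[0.5,1,0],"angular":[0,0,0]},{"dp":[0.5,1,0],"angular":[0,0,0]},{"dp":[0.5,1,0],"angular":[0,0,0]},{"dp":[0.2,0.4,0],"angular":[0,0,0]},{"dp":[0,0,0],"angular":[0,0,0]}]' 0
python3 -m crank '[{"dp":[0,0,0],"angular":[1,-5,0]},{"dp":[0,0,0],"angular":[1.7,-7.6,0]},{"dp":[0,0,0],"angular":[1.7,-7.6,0]},{"dp":[0,0,0],"angular":[1.7,-7.6,0]},{"dp":[0,0,0],"angular":[1.7,-7.6,0]},{"dp":[0,0,0],"angular":[1.7,-7.6,0]},{"dp":[0,0,0],"angular":[0,0,0]},{"dp":[0,0,0],"angular":[0,0,0]}]'
cat >> h.py <<'E'
from scipy.spatial.transform import Rotation as Rt
def st():
    s=sense();R=Rt.from_quat(s['tool_rot']).as_matrix()
    print('tcp',s['tcp_pos'].round(4) if hasattr(s['tcp_pos'],'round') else s['tcp_pos'],'z',R[:,2].round(3),'y',R[:,1].round(3),'q',np.round(s['q'],2));return s,R
def turn(zyaw,tilt):
    """rotation vector (deg, world) from the present pose to: closing line normal to yaw zyaw(deg), tool z tilted forward by tilt"""
    s,R=st();a=np.deg2rad(zyaw);t=np.deg2rad(tilt)
    x=np.array([np.cos(a),np.sin(a),0]);z=x*np.sin(t)-np.array([0,0,1])*np.cos(t);y=np.array([np.sin(a),-np.cos(a),0])
    if y@R[:,1]<0:y=-y
    G=np.c_[np.cross(y,z),y,z];v=Rt.from_matrix(G@R.T).as_rotvec(degrees=True);print('turn',v.round(2));return s
E
python3 -c "
from h import *
s=turn(12.6,45);print((np.array([.5725,.140,.03])-s['tcp_pos'])/.03)"
```

```text
t: 23.25
tcp_pos: [0.5733, 0.1355, 0.2603]
tool_rot: [0.994, 0.107, 0.0, 0.0]
force: [0.1, -0.7, 0.9]
finger_gap: 1.001
gripper_force: 0.0
t: 24.05
tcp_pos: [0.5736, 0.1448, 0.2611]
tool_rot: [0.943, 0.109, 0.309, -0.051]
force: [0.1, -0.1, -0.7]
finger_gap: 0.996
gripper_force: 0.0
tcp [0.5736 0.1448 0.2611] z [ 0.572  0.164 -0.804] y [ 0.238 -0.971 -0.03 ] q [-0.03  0.33  1.96  0.67  0.3   0.72]
turn [ 0.3  -8.67 -1.27]
[-0.03599392 -0.1613807  -7.70421167]
```

```bash
cat > kin.py <<'E'
from h import *
from scipy.optimize import least_squares
dn=[0,0,-1]
D=[([-1.292,.527,1.433],[.27607,-.55995,.2473],dn),([-.94649,.42675,1.62192],[.40493,-.37247,.24831],dn),([-.22801,.54155,1.84372],[.50183,-.00247,.13515],dn),([-.6855,.27124,1.84254],[.40586,-.18822,.26093],dn)]
s=sense();R=Rt.from_quat(s['tool_rot']).as_matrix();D.append((list(s['q'][:3]),list(s['tcp_pos']),list(R[:,2])))
def wrist(p,q):
    h,d,L1,b,c,T=p;a=q[0];r=L1*np.sin(q[1])+b*np.sin(q[1]+q[2])+c*np.cos(q[1]+q[2]);z=h+L1*np.cos(q[1])+b*np.cos(q[1]+q[2])-c*np.sin(q[1]+q[2])
    return np.array([r*np.cos(a)-d*np.sin(a),r*np.sin(a)+d*np.cos(a),z])
f=lambda p:np.concatenate([wrist(p,q)+p[5]*np.array(z)-t for q,t,z in D])
S=least_squares(f,[.3,.11,.4,.4,0,.25],x_scale=.1);p=S.x;
def ik(t,z):
    g=least_squares(lambda q:wrist(p,q)+p[5]*np.array(z)-t,[np.arctan2(t[1],t[0])-.2,.5,1.8]);q=g.x;a=q[1]+q[2]
    F=np.array([np.cos(q[0])*np.sin(a),np.sin(q[0])*np.sin(a),np.cos(a)]);return q.round(2),np.degrees(np.arccos(F@z)).round(0),np.abs(g.fun).max().round(4)
def zz(yaw,t):y=np.deg2rad(yaw);t=np.deg2rad(t);return np.array([np.cos(y)*np.sin(t),np.sin(y)*np.sin(t),-np.cos(t)])
if __name__=='__main__':
    print(p.round(3),np.abs(S.fun).max())
    for n,x,y,w in(('c',.5725,.14,12.6),('b',.578,.282,-3.7),('a',.559,.408,4)):
        for t in(0,20,25,30,35):print(n,t,*ik([x,y,.03],zz(w,t)))
    for n,x,y in(('p0',.602,.005),('p1',.6145,-.0985),('p2',.6265,-.203)):
        for t in(-50,-60,-65,-70):print(n,t,*ik([x,y,.065],zz(6.6,t)))
E
python3 kin.py
```

```text
[0.27  0.111 0.591 0.39  0.113 0.28 ] 0.0005580247106463931
c 0 [0.05 0.79 1.67] 39.0 0.0
c 20 [0.02 0.77 1.92] 7.0 0.0
c 25 [0.01 0.79 1.97] 6.0 0.0
c 30 [-0.    0.81  2.03] 14.0 0.0
c 35 [-0.01  0.84  2.08] 23.0 0.0
b 0 [0.28 0.84 1.52] 45.0 0.0
b 20 [0.34 0.81 1.74] 17.0 0.0
b 25 [0.36 0.81 1.79] 13.0 0.0
b 30 [0.37 0.83 1.83] 12.0 0.0
b 35 [0.39 0.85 1.88] 17.0 0.0
a 0 [0.47 0.88 1.38] 50.0 0.0
a 20 [0.53 0.84 1.61] 24.0 0.0
a 25 [0.55 0.84 1.65] 18.0 0.0
a 30 [0.57 0.85 1.7 ] 15.0 0.0
a 35 [0.58 0.87 1.74] 16.0 0.0
p0 -50 [-0.1   1.1   0.99] 109.0 0.0
p0 -60 [-0.09  1.19  0.88] 120.0 0.0
p0 -65 [-0.09  1.23  0.83] 126.0 0.0
p0 -70 [-0.09  1.27  0.78] 131.0 0.0
p1 -50 [-0.22  1.12  0.94] 110.0 0.0
p1 -60 [-0.21  1.21  0.82] 121.0 0.0
p1 -65 [-0.21  1.25  0.77] 126.0 0.0
p1 -70 [-0.2   1.29  0.72] 131.0 0.0
p2 -50 [-0.34  1.16  0.83] 112.0 0.0
p2 -60 [-0.33  1.25  0.71] 122.0 0.0
p2 -65 [-0.32  1.29  0.66] 127.0 0.0
p2 -70 [-0.32  1.34  0.6 ] 132.0 0.0
```

The wrist would be near-singular at 45° forward pitch this low. Instead I'll grasp at about 15–25° forward and place pitched back about 65°, leaving the last few degrees to settle. First I'll check clearance to the carton and tub.

```bash
python3 - <<'E'
from kin import *
d=dict(np.load('top0.npz'));W=cloud(d)
for b,z0,z1 in(((320,115,412,190),.05,.07),((255,120,310,185),.085,.105),((185,150,245,192),.04,.06)):
    r=rect(W,b,z0,z1);print(cv2.boxPoints(r[0]).round(0).tolist())
for t in(10,15,20):print(t,*ik([.5725,.14,.03],zz(12.6,t)))
s=turn(12.6,15);print((np.array([.5725,.140,.03])-s['tcp_pos'])/.03)
E
python3 -m crank '[{"dp":[0,0,0],"angular":[-1.7,7.2,0]},{"dp":[0,0,0],"angular":[-1.7,7.2,0]},{"dp":[0,0,0],"angular":[-1.7,7.2,0]},{"dp":[0,0,-0.5],"angular":[0,0,0]},{"dp":[0,0,-0.9],"angular":[0,0,0]},{"dp":[0,0,-0.9],"angular":[0,0,0]},{"dp":[0,0,-0.9],"angular":[0,0,0]},{"dp":[0,0,-0.6],"angular":[0,0,0]},{"dp":[0,0,0],"angular":[0,0,0]},{"dp":[0,0,0],"angular":[0,0,0]},{"dp":[0,0,0],"angular":[0,0,0]}]'
python3 -c "
from h import *
s=turn(12.6,15);print((np.array([.5725,.140,.03])-s['tcp_pos'])/.03)
T=cloud(vision.snapshot('top'));print(rect(T,(225,215,280,280),.04,.056))"
```

```text
[[724.0, -217.0], [846.0, -237.0], [876.0, -60.0], [754.0, -39.0]]
[[726.0, 85.0], [789.0, 6.0], [868.0, 70.0], [804.0, 148.0]]
[[713.0, 192.0], [785.0, 192.0], [787.0, 312.0], [715.0, 313.0]]
10 [0.03 0.77 1.79] 23.0 0.0
15 [0.03 0.77 1.86] 15.0 0.0
20 [0.02 0.77 1.92] 7.0 0.0
tcp [0.5736 0.1448 0.2611] z [ 0.572  0.164 -0.804] y [ 0.238 -0.971 -0.03 ] q [-0.03  0.33  1.96  0.67  0.3   0.72]
turn [-6.52 20.54 -0.82]
[-0.03599392 -0.1613807  -7.70421167]
t: 25.15
tcp_pos: [0.5752, 0.1501, 0.1483]
tool_rot: [0.981, 0.114, 0.149, -0.039]
force: [-0.1, 0.0, 0.4]
finger_gap: 0.998
gripper_force: 0.0
tcp [0.5752 0.1501 0.1483] z [ 0.283  0.111 -0.953] y [ 0.236 -0.971 -0.044] q [0.02 0.55 1.82 0.23 0.49 1.17]
turn [-3.01  1.9  -0.99]
[-0.09031749 -0.33515787 -3.94286899]
(((572.8331909179688, 137.84356689453125), (60.846012115478516, 42.7025260925293), 13.756834030151367), 78, array([0.5964, 0.1313, 0.0487]))
```

```bash
python3 -m crank '[{"dp":[-0.05,-0.2,-0.2],"angular":[-1.5,1,-0.5]},{"dp":[-0.04,-0.14,-0.5],"angular":[-1.5,0.9,-0.5]},{"dp":[0,0,-0.7],"angular":[0,0,0]},{"dp":[0,0,-0.8],"angular":[0,0,0]},{"dp":[0,0,-0.8],"angular":[0,0,0]},{"dp":[0,0,-0.6],"angular":[0,0,0]},{"dp":[0,0,-0.3],"angular":[0,0,0]},{"dp":[0,0,0],"angular":[0,0,0]},{"dp":[0,0,0],"angular":[0,0,0]},{"dp":[0,0,0],"angular":[0,0,0]}]'
python3 -c "
from h import *
s=turn(12.6,15);print((np.array([.5725,.140,.03])-s['tcp_pos'])/.03)"
python3 -m crank '[{"dp":[0,0,0],"angular":[0,0,0]},{"dp":[0,0,0],"angular":[0,0,0]},{"dp":[0,0,0],"angular":[0,0,0]},{"dp":[0,0,0],"angular":[0,0,0]},{"dp":[0,0,0],"angular":[0,0,0]},{"dp":[0,0,0],"angular":[0,0,0]},{"dp":[0,0,0],"angular":[0,0,0]},{"dp":[0,0,0],"angular":[0,0,0]}]' 1 40
python3 -c "from h import *;st()"
```

```text
t: 26.2
tcp_pos: [0.572, 0.1402, 0.0311]
tool_rot: [0.985, 0.109, 0.13, -0.015]
force: [-0.7, 0.5, 0.7]
finger_gap: 1.003
gripper_force: 0.0
tcp [0.572  0.1402 0.0311] z [ 0.252  0.057 -0.966] y [ 0.218 -0.976 -0.001] q [0.03 0.77 1.85 0.19 0.27 1.2 ]
turn [-0.05 -0.03  0.  ]
[ 0.01542102 -0.00712679 -0.03785352]
t: 27.0
tcp_pos: [0.5715, 0.1401, 0.0306]
tool_rot: [0.986, 0.109, 0.129, -0.015]
force: [-0.8, -0.6, 5.5]
finger_gap: 0.554
gripper_force: 42.6
tcp [0.5715 0.1401 0.0306] z [ 0.251  0.057 -0.966] y [ 0.218 -0.976 -0.001] q [0.03 0.77 1.85 0.19 0.27 1.2 ]
```

```bash
python3 -m crank '[{"dp":[0,0,0.4],"angular":[0,0,0]},{"dp":[0,0,0.8],"angular":[0,0,0]},{"dp":[0,0,1],"angular":[0,0,0]},{"dp":[0,0,1],"angular":[0,0,0]},{"dp":[0,0,1],"angular":[0,0,0]},{"dp":[0,0,0.8],"angular":[0,0,0]},{"dp":[0,0,0],"angular":[-0.9,4,0]},{"dp":[0,0,0],"angular":[-1.7,7.6,0]},{"dp":[0,0,0],"angular":[-1.7,7.6,0]},{"dp":[0,0,0],"angular":[-1.7,7.6,0]},{"dp":[0,0,0],"angular":[-1.7,7.6,0]},{"dp":[0,0,0],"angular":[-1.7,7.6,0]},{"dp":[0,0,0],"angular":[-1.7,7.6,0]},{"dp":[0,0,0],"angular":[-1.7,7.6,0]},{"dp":[0,0,0],"angular":[-1.7,7.6,0]},{"dp":[0,0,0],"angular":[-1.7,7.6,0]},{"dp":[0,0,0],"angular":[0,0,0]},{"dp":[0,0,0],"angular":[0,0,0]}]'
python3 -c "
from h import *
s=turn(6.6,-65)"
```

```text
t: 28.8
tcp_pos: [0.5708, 0.1402, 0.1786]
tool_rot: [0.864, 0.095, -0.492, 0.054]
force: [-1.2, -0.4, -1.1]
finger_gap: 0.554
gripper_force: 41.9
tcp [0.5708 0.1402 0.1786] z [-0.84  -0.187 -0.51 ] y [ 0.217 -0.976  0.   ] q [ 0.1   1.03  0.94 -0.13  2.2   1.43]
turn [-0.94  5.58 -5.93]
```

```bash
cat > place.py <<'E'
from kin import *
# place(grasp centre, yaw, grasp tilt, grasp tcp, peg xy, place tilt): TCP target with the lowest rim point 1 mm above the rack top
def Rm(yaw,t):
    z=zz(yaw,t);y=np.array([np.sin(np.deg2rad(yaw)),-np.cos(np.deg2rad(yaw)),0]);return np.c_[np.cross(y,z),y,z]
def place(cen,yaw,g,tcp,peg,pt):
    G=Rm(yaw,g);o=G.T@(np.array(cen)-tcp);P=Rm(6.6,pt);M=P@G.T
    C=Rt.from_euler('z',yaw,degrees=True).as_matrix()
    corners=np.array([[.03,a,b] for a in(-.024,.024) for b in(-.024,.024)])@(M@C).T
    zc=.031-corners[:,2].min();rim=corners.mean(0)
    tgt=np.r_[np.array(peg)-rim[:2]/2,zc]-P@o
    print('tcp target',tgt.round(4),'centre z',round(zc,4));return tgt
E
python3 -c "
from place import *
t=place([.5725,.14,.024],12.6,15,[.5715,.1401,.0306],[.6265,-.2025],-65)
s=sense();print((t-s['tcp_pos'])/.03)"
python3 -m crank '[{"dp":[0.1,-0.5,0],"angular":[-0.3,1.9,-2]},{"dp":[0.1,-0.8,0],"angular":[-0.3,1.9,-2]},{"dp":[0.1,-1,0],"angular":[-0.3,1.8,-2]},{"dp":[0.1,-1,0],"angular":[0,0,0]},{"dp":[0.1,-1,0],"angular":[0,0,0]},{"dp":[0.1,-1,0],"angular":[0,0,0]},{"dp":[0.1,-1,0],"angular":[0,0,0]},{"dp":[0.1,-1,0],"angular":[0,0,0]},{"dp":[0.1,-1,0],"angular":[0,0,0]},{"dp":[0.1,-1,0],"angular":[0,0,0]},{"dp":[0.1,-1,0],"angular":[0,0,0]},{"dp":[0.1,-0.8,0],"angular":[0,0,0]},{"dp":[0,-0.3,0],"angular":[0,0,0]},{"dp":[0,0,0],"angular":[0,0,0]},{"dp":[0,0,0],"angular":[0,0,0]}]'
python3 -c "
from place import *
t=place([.5725,.14,.024],12.6,15,[.5715,.1401,.0306],[.6265,-.2025],-65)
s=turn(6.6,-65);print((t-s['tcp_pos'])/.03)"
```

```text
tcp target [ 0.6302 -0.2018  0.0668] centre z 0.0647
[  1.97916994 -11.39740521  -3.72779704]
t: 30.3
tcp_pos: [0.607, -0.2008, 0.181]
tool_rot: [0.842, 0.048, -0.536, 0.03]
force: [-0.5, 0.5, -0.4]
finger_gap: 0.558
gripper_force: 41.9
tcp target [ 0.6302 -0.2018  0.0668] centre z 0.0647
tcp [ 0.607  -0.2008  0.181 ] z [-0.9   -0.103 -0.424] y [ 0.114 -0.993 -0.001] q [-0.32  1.13  0.76 -0.53  2.28  1.01]
turn [-0.07  0.05  0.05]
[ 0.77154664 -0.03302583 -3.80819401]
```

```bash
python3 -m crank '[{"dp":[0.4,-0.03,0],"angular":[0,0,0]},{"dp":[0.37,0,-0.3],"angular":[0,0,0]},{"dp":[0,0,-0.6],"angular":[0,0,0]},{"dp":[0,0,-0.6],"angular":[0,0,0]},{"dp":[0,0,-0.4],"angular":[0,0,0]},{"dp":[0,0,0],"angular":[0,0,0]},{"dp":[0,0,0],"angular":[0,0,0]},{"dp":[0,0,0],"angular":[0,0,0]}]'
python3 - <<'E'
from place import *
t=place([.5725,.14,.024],12.6,15,[.5715,.1401,.0306],[.6265,-.2025],-65)
s=turn(6.6,-65);print((t-s['tcp_pos'])/.03)
d=vision.snapshot('scene');cv2.imwrite('pics/c8.png',cv2.resize(d['image'][180:380,180:380],(600,600)))
E
```

```text
t: 31.1
tcp_pos: [0.6304, -0.2029, 0.1236]
tool_rot: [0.842, 0.048, -0.536, 0.03]
force: [1.6, 0.6, -1.2]
finger_gap: 0.557
gripper_force: 41.9
tcp target [ 0.6302 -0.2018  0.0668] centre z 0.0647
tcp [ 0.6304 -0.2029  0.1236] z [-0.9   -0.102 -0.423] y [ 0.113 -0.994 -0.   ] q [-0.32  1.23  0.65 -0.53  2.28  1.02]
turn [-0.01  0.03  0.1 ]
[-0.00775508  0.03854258 -1.89415844]
```

View pics/c8.png

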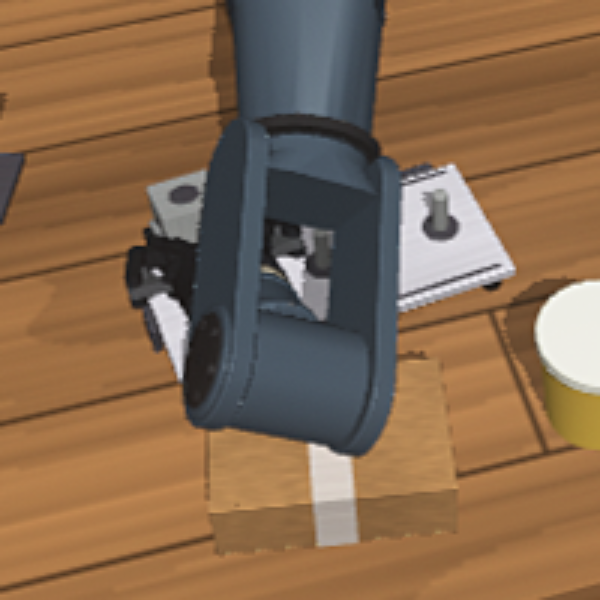

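The wrist stays above the carton, so I'll lower gently.

```bash
python3 -m crank '[{"dp":[0,0.03,-0.4],"angular":[0,0,0]},{"dp":[0,0,-0.5],"angular":[0,0,0]},{"dp":[0,0,-0.4],"angular":[0,0,0]},{"dp":[0,0,-0.3],"angular":[0,0,0]},{"dp":[0,0,-0.15],"angular":[0,0,0]},{"dp":[0,0,0],"angular":[0,0,0]},{"dp":[0,0,0],"angular":[0,0,0]},{"dp":[0,0,0],"angular":[0,0,0]}]'
python3 -m crank '[{"dp":[0,0,-0.1],"angular":[0,0,0]},{"dp":[0,0,0],"angular":[0,0,0]},{"dp":[0,0,0],"angular":[0,0,0]}]'
```

```text
t: 31.95
tcp_pos: [0.6306, -0.202, 0.071]
tool_rot: [0.842, 0.048, -0.536, 0.03]
force: [0.6, 0.6, -0.9]
finger_gap: 0.554
gripper_force: 41.9
t: 32.25
tcp_pos: [0.6303, -0.2018, 0.0676]
tool_rot: [0.842, 0.048, -0.536, 0.03]
force: [-0.2, -1.1, -1.7]
finger_gap: 0.556
gripper_force: 42.0
```

```bash
python3 -m crank '[{"dp":[0,0,-0.06],"angular":[0,0,0]},{"dp":[0,0,0],"angular":[0,0,0]},{"dp":[0,0,0],"angular":[0,0,0]}]'
python3 -m crank '[{"dp":[0,0,0],"angular":[0,0,0]},{"dp":[0,0,0],"angular":[0,0,0]},{"dp":[0,0,0],"angular":[0,0,0]},{"dp":[0,0,0],"angular":[0,0,0]},{"dp":[0,0,0],"angular":[0,0,0]},{"dp":[0,0,0],"angular":[0,0,0]},{"dp":[0,0,0],"angular":[0,0,0]},{"dp":[0.3,0.03,0.3],"angular":[0,0,0]},{"dp":[0.4,0.05,0.4],"angular":[0,0,0]},{"dp":[0.3,0.05,0.9],"angular":[0,0,0]},{"dp":[0,0,1],"angular":[0,0,0]},{"dp":[0,0,1],"angular":[0,0,0]},{"dp":[0,0,1],"angular":[0,0,0]},{"dp":[0,0,1],"angular":[0,0,0]},{"dp":[0,0,0],"angular":[0,0,0]}]' 0.25
python3 - <<'E'
from h import *
st()
d=vision.snapshot('scene');W=cloud(d);e=vision.snapshot('top');T=cloud(e)
print(rect(W,(215,210,285,300),.08,.1))
for n,b in dict(a=(132,215,170,275),b=(182,208,220,268)).items(): print(n,rect(T,b,.04,.056))
E
```

```text
t: 32.55
tcp_pos: [0.6304, -0.2018, 0.0673]
tool_rot: [0.842, 0.048, -0.537, 0.031]
force: [1.7, 0.2, 5.4]
finger_gap: 0.554
gripper_force: 42.4
t: 34.05
tcp_pos: [0.6615, -0.1982, 0.2393]
tool_rot: [0.844, 0.047, -0.533, 0.032]
force: [0.8, -0.4, -0.4]
finger_gap: 0.746
gripper_force: 0.0
tcp [ 0.6615 -0.1982  0.2393] z [-0.897 -0.103 -0.43 ] y [ 0.113 -0.994  0.004] q [-0.3   1.17  0.49 -0.64  2.48  0.86]
(((627.4240112304688, -224.0170440673828), (15.439453125, 39.77314376831055), 79.87721252441406), 62, array([ 0.6219, -0.2223,  0.0888]))
a (((558.686279296875, 407.9101867675781), (60.2193717956543, 51.36984634399414), 2.8487720489501953), 486, array([0.5585, 0.408 , 0.0482]))
b (((578.4616088867188, 282.4869689941406), (50.04653549194336, 60.10014343261719), 85.63491821289062), 477, array([0.5779, 0.2817, 0.0482]))
```

Mould c stands flat, its top at 0.089 m where 0.090 is expected. Mould b is next.

```bash
python3 -m crank '[{"dp":[-0.1,0.5,0],"angular":[0.9,-7.9,0]},{"dp":[-0.2,1,0],"angular":[0.9,-7.9,0]},{"dp":[-0.2,1,0],"angular":[0.9,-7.9,0]},{"dp":[-0.2,1,0],"angular":[0.9,-7.9,0]},{"dp":[-0.2,1,0],"angular":[0.9,-7.9,0]},{"dp":[-0.2,1,0],"angular":[0.9,-7.9,0]},{"dp":[-0.2,1,0],"angular":[0.9,-7.9,0]},{"dp":[-0.2,1,0],"angular":[0.9,-7.9,0]},{"dp":[-0.2,1,0],"angular":[0.9,-7.9,0]},{"dp":[-0.2,1,0],"angular":[0.5,-7,0]},{"dp":[-0.2,1,0],"angular":[0,0,-3]},{"dp":[-0.2,1,-0.3],"angular":[0,0,-4]},{"dp":[-0.2,1,-0.5],"angular":[0,0,-4]},{"dp":[-0.2,1,-0.5],"angular":[0,0,0]},{"dp":[-0.1,1,-0.5],"angular":[0,0,0]},{"dp":[0,1,0],"angular":[0,0,0]},{"dp":[0,0.5,0],"angular":[0,0,0]},{"dp":[0,0,0],"angular":[0,0,0]},{"dp":[0,0,0],"angular":[0,0,0]}]' 0
python3 -c "
from h import *
s=turn(-4,25);print((np.array([.5785,.2825,.03])-s['tcp_pos'])/.03)"
```

```text
t: 36.05
tcp_pos: [0.576, 0.2815, 0.1791]
tool_rot: [0.992, -0.038, 0.117, 0.008]
force: [-0.5, -0.7, 0.4]
finger_gap: 1.003
gripper_force: 0.0
tcp [0.576  0.2815 0.1791] z [ 0.232 -0.024 -0.972] y [-0.078 -0.997  0.006] q [ 0.32  0.57  1.6  -0.14  0.75  2.06]
turn [ -0.49 -11.5    0.49]
[ 0.08411145  0.03462851 -4.96834689]
```

```bash
python3 -m crank '[{"dp":[0.08,0.03,-0.6],"angular":[-0.5,-1.5,0.5]},{"dp":[0,0,-1],"angular":[0,0,0]},{"dp":[0,0,-1],"angular":[0,0,0]},{"dp":[0,0,-1],"angular":[0,0,0]},{"dp":[0,0,-0.7],"angular":[0,0,0]},{"dp":[0,0,-0.4],"angular":[0,0,0]},{"dp":[0,0,-0.26],"angular":[0,0,0]},{"dp":[0,0,0],"angular":[0,0,0]},{"dp":[0,0,0],"angular":[0,0,0]},{"dp":[0,0,0],"angular":[0,0,0]}]'
python3 -c "
from h import *
s=turn(-4,15);print((np.array([.5785,.2825,.03])-s['tcp_pos'])/.03)"
python3 -m crank '[{"dp":[0,0,0],"angular":[0,0,0]},{"dp":[0,0,0],"angular":[0,0,0]},{"dp":[0,0,0],"angular":[0,0,0]},{"dp":[0,0,0],"angular":[0,0,0]},{"dp":[0,0,0],"angular":[0,0,0]},{"dp":[0,0,0],"angular":[0,0,0]},{"dp":[0,0,0],"angular":[0,0,0]},{"dp":[0,0,0],"angular":[0,0,0]}]' 1 40
python3 -m crank '[{"dp":[0,0,0.4],"angular":[0,0,0]},{"dp":[0,0,0.8],"angular":[0,0,0]},{"dp":[0,0,1],"angular":[0,0,0]},{"dp":[0,0,1],"angular":[0,0,0]},{"dp":[0,0,1],"angular":[0,0,0]},{"dp":[0,0,0.8],"angular":[0,0,0]},{"dp":[0,-0.5,0.5],"angular":[0.3,4,0]},{"dp":[0,-0.5,0],"angular":[0.5,7.6,0]},{"dp":[0,-0.5,0],"angular":[0.5,7.6,0]},{"dp":[0,-0.5,0],"angular":[0.5,7.6,0]},{"dp":[0,-0.5,0],"angular":[0.5,7.6,0]},{"dp":[0,-0.5,0],"angular":[0.5,7.6,0]},{"dp":[0,-0.5,0],"angular":[0.5,7.6,0]},{"dp":[0,-0.5,0],"angular":[0.5,7.6,0]},{"dp":[0,-0.5,0],"angular":[0.5,7.6,0]},{"dp":[0,-0.5,0],"angular":[0.5,7.6,0]},{"dp":[0,-0.5,0],"angular":[0.3,4,0]},{"dp":[0,-0.5,0],"angular":[0,0,5]},{"dp":[0,0,0],"angular":[0,0,5]},{"dp":[0,0,0],"angular":[0,0,0]}]'
python3 -c "
from place import *
t=place([.5785,.2825,.024],-4,15,[.5783,.2826,.0303],[.6145,-.0985],-65)
s=turn(6.6,-65);print((t-s['tcp_pos'])/.03)"
```

```text
t: 37.05
tcp_pos: [0.5795, 0.2832, 0.0321]
tool_rot: [0.991, -0.034, 0.132, 0.01]
force: [-1.0, -0.3, -0.3]
finger_gap: 0.999
gripper_force: 0.0
tcp [0.5795 0.2832 0.0321] z [ 0.261 -0.029 -0.965] y [-0.069 -0.998  0.011] q [ 0.33  0.81  1.68 -0.27  0.43  2.2 ]
turn [ 0.65  0.17 -0.02]
[-0.03225268 -0.02422554 -0.06906423]
t: 37.85
tcp_pos: [0.5788, 0.2831, 0.0314]
tool_rot: [0.991, -0.034, 0.131, 0.01]
force: [-2.6, -0.6, 5.7]
finger_gap: 0.554
gripper_force: 42.5
t: 39.85
tcp_pos: [0.5785, 0.1043, 0.195]
tool_rot: [0.858, 0.051, -0.51, 0.033]
force: [0.4, 0.2, -1.0]
finger_gap: 0.555
gripper_force: 41.8
tcp target [ 0.618 -0.098  0.066] centre z 0.0647
tcp [0.5785 0.1043 0.195 ] z [-0.872 -0.108 -0.478] y [ 0.121 -0.993  0.005] q [ 0.03  1.03  0.92 -0.11  2.26  1.46]
turn [-0.16  3.54 -0.34]
[ 1.31919623 -6.74515029 -4.30026003]
```

```bash
python3 -m crank '[{"dp":[0.2,-0.6,0],"angular":[-0.1,1.8,-0.2]},{"dp":[0.2,-1,0],"angular":[-0.1,1.7,-0.2]},{"dp":[0.2,-1,0],"angular":[0,0,0]},{"dp":[0.2,-1,0],"angular":[0,0,0]},{"dp":[0.2,-1,0],"angular":[0,0,0]},{"dp":[0.2,-1,0],"angular":[0,0,0]},{"dp":[0.12,-0.8,0],"angular":[0,0,0]},{"dp":[0,-0.35,-0.3],"angular":[0,0,0]},{"dp":[0,0,-0.6],"angular":[0,0,0]},{"dp":[0,0,-0.7],"angular":[0,0,0]},{"dp":[0,0,-0.4],"angular":[0,0,0]},{"dp":[0,0,0],"angular":[0,0,0]},{"dp":[0,0,0],"angular":[0,0,0]},{"dp":[0,0,0],"angular":[0,0,0]}]'
python3 -c "
from place import *
t=place([.5785,.2825,.024],-4,15,[.5788,.2831,.0314],[.6145,-.0985],-65)
s=turn(6.6,-65);print((t-s['tcp_pos'])/.03)"
```

```text
t: 41.25
tcp_pos: [0.6186, -0.0989, 0.1364]
tool_rot: [0.842, 0.047, -0.536, 0.031]
force: [-0.3, 0.5, -1.4]
finger_gap: 0.558
gripper_force: 41.8
tcp target [ 0.6191 -0.0973  0.0657] centre z 0.0647
tcp [ 0.6186 -0.0989  0.1364] z [-0.9   -0.103 -0.424] y [ 0.113 -0.994  0.003] q [-0.21  1.17  0.77 -0.39  2.28  1.18]
turn [0.14 0.08 0.12]
[ 0.01719295  0.05245938 -2.35473676]
```

```bash
python3 -m crank '[{"dp":[0.02,0.05,-0.4],"angular":[0,0,0]},{"dp":[0,0,-0.6],"angular":[0,0,0]},{"dp":[0,0,-0.5],"angular":[0,0,0]},{"dp":[0,0,-0.4],"angular":[0,0,0]},{"dp":[0,0,-0.2],"angular":[0,0,0]},{"dp":[0,0,-0.1],"angular":[0,0,0]},{"dp":[0,0,0],"angular":[0,0,0]},{"dp":[0,0,0],"angular":[0,0,0]}]'
python3 -m crank '[{"dp":[0,0,-0.1],"angular":[0,0,0]},{"dp":[0,0,0],"angular":[0,0,0]},{"dp":[0,0,0],"angular":[0,0,0]}]'
```

```text
t: 42.05
tcp_pos: [0.6191, -0.0981, 0.0703]
tool_rot: [0.842, 0.047, -0.536, 0.031]
force: [0.0, -0.1, -1.2]
finger_gap: 0.558
gripper_force: 41.8
t: 42.35
tcp_pos: [0.6188, -0.098, 0.067]
tool_rot: [0.842, 0.047, -0.536, 0.031]
force: [-0.9, -0.2, -1.7]
finger_gap: 0.555
gripper_force: 41.8
```

```bash
python3 -m crank '[{"dp":[0,0,-0.07],"angular":[0,0,0]},{"dp":[0,0,0],"angular":[0,0,0]},{"dp":[0,0,0],"angular":[0,0,0]}]'
python3 -m crank '[{"dp":[0,0,0],"angular":[0,0,0]},{"dp":[0,0,0],"angular":[0,0,0]},{"dp":[0,0,0],"angular":[0,0,0]},{"dp":[0,0,0],"angular":[0,0,0]},{"dp":[0,0,0],"angular":[0,0,0]},{"dp":[0,0,0],"angular":[0,0,0]},{"dp":[0,0,0],"angular":[0,0,0]},{"dp":[0.3,0.03,0.3],"angular":[0,0,0]},{"dp":[0.4,0.05,0.4],"angular":[0,0,0]},{"dp":[0.3,0.05,0.9],"angular":[0,0,0]},{"dp":[0,0,1],"angular":[0,0,0]},{"dp":[0,0,1],"angular":[0,0,0]},{"dp":[0,0,1],"angular":[0,0,0]},{"dp":[0,0,1],"angular":[0,0,0]},{"dp":[0,0,0],"angular":[0,0,0]}]' 0.25
python3 -m crank '[{"dp":[-0.1,0.5,0],"angular":[0.9,-7.9,0]},{"dp":[-0.2,1,0],"angular":[0.9,-7.9,0]},{"dp":[-0.2,1,0],"angular":[0.9,-7.9,0]},{"dp":[-0.2,1,0],"angular":[0.9,-7.9,0]},{"dp":[-0.2,1,0],"angular":[0.9,-7.9,0]},{"dp":[-0.2,1,0],"angular":[0.9,-7.9,0]},{"dp":[-0.2,1,0],"angular":[0.9,-7.9,0]},{"dp":[-0.2,1,0],"angular":[0.9,-7.9,0]},{"dp":[-0.2,1,0],"angular":[0.9,-7.9,0]},{"dp":[-0.2,1,0],"angular":[0.5,-7,0]},{"dp":[-0.2,1,0],"angular":[0,0,-2]},{"dp":[-0.2,1,0],"angular":[0,0,-1]},{"dp":[-0.2,1,0],"angular":[0,0,0]},{"dp":[-0.2,1,-0.5],"angular":[0,0,0]},{"dp":[-0.1,1,-0.5],"angular":[0,0,0]},{"dp":[0,1,-0.5],"angular":[0,0,0]},{"dp":[0,1,-0.5],"angular":[0,0,0]},{"dp":[0,0,0],"angular":[0,0,0]},{"dp":[0,0,0],"angular":[0,0,0]}]' 0
python3 - <<'E'
from h import *
d=vision.snapshot('scene');W=cloud(d);e=vision.snapshot('top');T=cloud(e)
print(rect(W,(215,210,265,300),.085,.1),rect(W,(265,210,310,290),.085,.1))
print(rect(T,(132,215,170,275),.04,.056))
s=turn(4,15);print((np.array([.559,.408,.03])-s['tcp_pos'])/.03)
E
```

```text
t: 42.65
tcp_pos: [0.619, -0.098, 0.0666]
tool_rot: [0.842, 0.046, -0.537, 0.031]
force: [1.5, -0.3, 5.2]
finger_gap: 0.555
gripper_force: 42.2
t: 44.15
tcp_pos: [0.6501, -0.0942, 0.2381]
tool_rot: [0.844, 0.046, -0.533, 0.032]
force: [0.3, -0.5, 0.5]
finger_gap: 0.748
gripper_force: 0.0
t: 46.05
tcp_pos: [0.5638, 0.401, 0.1712]
tool_rot: [0.993, 0.03, 0.117, -0.001]
force: [-0.5, 0.3, -0.3]
finger_gap: 1.003
gripper_force: 0.0
(((631.46435546875, -202.6089630126953), (55.5687141418457, 48.69770050048828), 7.156067371368408), 332, array([ 0.6332, -0.2029,  0.0893])) (((619.9520263671875, -99.59727478027344), (54.1097297668457, 50.224056243896484), 2.149247169494629), 316, array([ 0.6213, -0.0997,  0.0894]))
(((558.816162109375, 407.70977783203125), (60.24234390258789, 50.9828987121582), 2.2811102867126465), 182, array([0.5395, 0.4072, 0.0482]))
tcp [0.5648 0.4001 0.1726] z [ 0.234  0.009 -0.972] y [ 0.058 -0.998  0.005] q [ 0.5   0.64  1.47 -0.14  0.82  2.1 ]
turn [ 0.37 -1.42  0.69]
[-0.1929556   0.26451189 -4.7548729 ]
```

Moulds c and b both stand flat with tops at 0.089 m. Mould a is still in place, so I'll grasp it.

```bash
python3 -m crank '[{"dp":[-0.1,0.15,-0.3],"angular":[0.4,-1.4,0.6]},{"dp":[-0.08,0.1,-0.8],"angular":[0,0,0]},{"dp":[0,0,-1],"angular":[0,0,0]},{"dp":[0,0,-1],"angular":[0,0,0]},{"dp":[0,0,-0.8],"angular":[0,0,0]},{"dp":[0,0,-0.5],"angular":[0,0,0]},{"dp":[0,0,-0.3],"angular":[0,0,0]},{"dp":[0,0,0],"angular":[0,0,0]},{"dp":[0,0,0],"angular":[0,0,0]},{"dp":[0,0,0],"angular":[0,0,0]}]'
python3 -c "
from h import *
s=turn(4,15);print((np.array([.559,.408,.03])-s['tcp_pos'])/.03)"
python3 -m crank '[{"dp":[0,0,0],"angular":[0,0,0]},{"dp":[0,0,0],"angular":[0,0,0]},{"dp":[0,0,0],"angular":[0,0,0]},{"dp":[0,0,0],"angular":[0,0,0]},{"dp":[0,0,0],"angular":[0,0,0]},{"dp":[0,0,0],"angular":[0,0,0]},{"dp":[0,0,0],"angular":[0,0,0]},{"dp":[0,0,0],"angular":[0,0,0]}]' 1 40
python3 -m crank '[{"dp":[0,0,0.4],"angular":[0,0,0]},{"dp":[0,0,0.8],"angular":[0,0,0]},{"dp":[0,0,1],"angular":[0,0,0]},{"dp":[0,0,1],"angular":[0,0,0]},{"dp":[0,0,1],"angular":[0,0,0]},{"dp":[0,0,0.8],"angular":[0,0,0]},{"dp":[0,-0.5,0.5],"angular":[-0.3,4,0]},{"dp":[0,-0.8,0.3],"angular":[-0.5,7.6,0]},{"dp":[0,-0.8,0],"angular":[-0.5,7.6,0]},{"dp":[0,-0.8,0],"angular":[-0.5,7.6,0]},{"dp":[0,-0.8,0],"angular":[-0.5,7.6,0]},{"dp":[0,-0.8,0],"angular":[-0.5,7.6,0]},{"dp":[0,-0.8,0],"angular":[-0.5,7.6,0]},{"dp":[0,-0.8,0],"angular":[-0.5,7.6,0]},{"dp":[0,-0.8,0],"angular":[-0.5,7.6,0]},{"dp":[0,-0.8,0],"angular":[-0.5,7.6,0]},{"dp":[0,-0.8,0],"angular":[-0.5,7.6,0]},{"dp":[0,-0.5,0],"angular":[0,0,3]},{"dp":[0,0,0],"angular":[0,0,0]},{"dp":[0,0,0],"angular":[0,0,0]}]'
python3 -c "
from place import *
t=place([.559,.408,.024],4,15,[.559,.408,.031],[.6025,.0055],-65)
s=turn(6.6,-65);print((t-s['tcp_pos'])/.03)"
```

```text
t: 47.15
tcp_pos: [0.5604, 0.4089, 0.0333]
tool_rot: [0.991, 0.034, 0.132, -0.006]
force: [0.4, 1.6, 0.2]
finger_gap: 1.001
gripper_force: 0.0
tcp [0.5604 0.4089 0.0333] z [ 0.261  0.02  -0.965] y [ 0.069 -0.998 -0.002] q [ 0.51  0.84  1.55 -0.22  0.52  2.2 ]
turn [-0.13  0.15  0.05]
[-0.04605544 -0.02917435 -0.10855827]
t: 47.95
tcp_pos: [0.5596, 0.4086, 0.0324]
tool_rot: [0.991, 0.034, 0.131, -0.005]
force: [-0.9, -1.5, 5.9]
finger_gap: 0.556
gripper_force: 43.0
t: 49.95
tcp_pos: [0.5596, 0.1389, 0.2057]
tool_rot: [0.841, 0.05, -0.537, 0.03]
force: [1.2, 0.4, -2.3]
finger_gap: 0.553
gripper_force: 42.4
tcp target [0.6068 0.006  0.0659] centre z 0.0647
tcp [0.5596 0.1389 0.2057] z [-0.901 -0.105 -0.421] y [ 0.117 -0.993 -0.004] q [ 0.07  1.03  0.94 -0.06  2.31  1.51]
turn [-0.21 -0.11 -0.12]
[ 1.57339359 -4.43068944 -4.65892419]
```

```bash
python3 -m crank '[{"dp":[0.3,-0.6,0],"angular":[-0.2,0,0]},{"dp":[0.35,-1,0],"angular":[0,0,0]},{"dp":[0.35,-1,0],"angular":[0,0,0]},{"dp":[0.35,-1,0],"angular":[0,0,0]},{"dp":[0.22,-0.83,0],"angular":[0,0,0]},{"dp":[0,0,-0.5],"angular":[0,0,0]},{"dp":[0,0,-0.8],"angular":[0,0,0]},{"dp":[0,0,-0.7],"angular":[0,0,0]},{"dp":[0,0,-0.4],"angular":[0,0,0]},{"dp":[0,0,0],"angular":[0,0,0]},{"dp":[0,0,0],"angular":[0,0,0]},{"dp":[0,0,0],"angular":[0,0,0]}]'
python3 -c "
from place import *
t=place([.559,.408,.024],4,15,[.5596,.4086,.0324],[.6025,.0055],-65)
s=turn(6.6,-65);print((t-s['tcp_pos'])/.03)"
```

```text
t: 51.15
tcp_pos: [0.6069, 0.0059, 0.1344]
tool_rot: [0.841, 0.05, -0.537, 0.032]
force: [-0.3, -0.1, -1.2]
finger_gap: 0.559
gripper_force: 42.4
tcp target [0.6082 0.0067 0.0655] centre z 0.0647
tcp [0.6069 0.0059 0.1344] z [-0.901 -0.108 -0.421] y [ 0.119 -0.993  0.001] q [-0.09  1.15  0.82 -0.25  2.28  1.32]
turn [ 0.05 -0.12 -0.21]
[ 0.04226644  0.02739729 -2.29547874]
```

```bash
python3 -m crank '[{"dp":[0.04,0.03,-0.4],"angular":[0,0,0]},{"dp":[0,0,-0.6],"angular":[0,0,0]},{"dp":[0,0,-0.5],"angular":[0,0,0]},{"dp":[0,0,-0.4],"angular":[0,0,0]},{"dp":[0,0,-0.2],"angular":[0,0,0]},{"dp":[0,0,-0.1],"angular":[0,0,0]},{"dp":[0,0,0],"angular":[0,0,0]},{"dp":[0,0,0],"angular":[0,0,0]}]'
python3 -m crank '[{"dp":[0,0,-0.1],"angular":[0,0,0]},{"dp":[0,0,0],"angular":[0,0,0]},{"dp":[0,0,0],"angular":[0,0,0]}]'
```

```text
t: 51.95
tcp_pos: [0.6081, 0.0063, 0.0681]
tool_rot: [0.841, 0.05, -0.537, 0.032]
force: [0.3, 0.4, -1.6]
finger_gap: 0.555
gripper_force: 42.4
t: 52.25
tcp_pos: [0.6084, 0.0063, 0.0665]
tool_rot: [0.841, 0.049, -0.537, 0.032]
force: [3.8, -0.4, 6.1]
finger_gap: 0.552
gripper_force: 43.0
```

Rim in contact, so I'll release and check everything.

```bash
python3 -m crank '[{"dp":[0,0,0],"angular":[0,0,0]},{"dp":[0,0,0],"angular":[0,0,0]},{"dp":[0,0,0],"angular":[0,0,0]},{"dp":[0,0,0],"angular":[0,0,0]},{"dp":[0,0,0],"angular":[0,0,0]},{"dp":[0,0,0],"angular":[0,0,0]},{"dp":[0,0,0],"angular":[0,0,0]},{"dp":[0.3,0.03,0.3],"angular":[0,0,0]},{"dp":[0.4,0.05,0.4],"angular":[0,0,0]},{"dp":[0.3,0.05,0.9],"angular":[0,0,0]},{"dp":[0,0,1],"angular":[0,0,0]},{"dp":[0,0,1],"angular":[0,0,0]},{"dp":[0,0,1],"angular":[0,0,0]},{"dp":[0,0,1],"angular":[0,0,0]},{"dp":[0,0,0],"angular":[0,0,0]}]' 0.25
python3 -m crank '[{"dp":[-0.1,0.5,0],"angular":[0.9,-7.9,0]},{"dp":[-0.2,1,0],"angular":[0.9,-7.9,0]},{"dp":[-0.2,1,0],"angular":[0.9,-7.9,0]},{"dp":[-0.2,1,0],"angular":[0.9,-7.9,0]},{"dp":[-0.2,1,0],"angular":[0.9,-7.9,0]},{"dp":[-0.2,1,0],"angular":[0.9,-7.9,0]},{"dp":[-0.2,1,0],"angular":[0.9,-7.9,0]},{"dp":[-0.2,1,0],"angular":[0,0,0]},{"dp":[-0.2,1,0],"angular":[0,0,0]},{"dp":[0,0,0],"angular":[0,0,0]},{"dp":[0,0,0],"angular":[0,0,0]}]'
python3 - <<'E'
from h import *
d=vision.snapshot('scene');W=cloud(d);e=vision.snapshot('top');T=cloud(e)
for b in((220,210,265,300),(268,210,303,290),(307,205,345,280)):print(rect(W,b,.085,.1))
for b in((285,190,330,260),(333,190,370,260),(375,190,412,260)):
  p=T[b[1]:b[3],b[0]:b[2]].reshape(-1,3);p=p[p[:,2]>.08];print(p.min(0).round(4),p.max(0).round(4),np.median(p,0).round(4),len(p))
print('handle',rect(T,(445,290,490,330),.165,.2))
for b,z0,z1 in(((320,115,412,190),.05,.07),((255,120,310,185),.085,.105),((185,150,245,192),.04,.06)):print(cv2.boxPoints(rect(T,b,z0,z1)[0]).round(0).tolist())
o=np.hstack([cv2.resize(d['image'][170:370,140:390],(500,400)),cv2.resize(e['image'][180:340,280:400],(300,400))]);cv2.imwrite('pics/c9.png',o)
E
```

```text
t: 53.75
tcp_pos: [0.6391, 0.0103, 0.2379]
tool_rot: [0.843, 0.049, -0.534, 0.033]
force: [-0.2, 1.3, 0.0]
finger_gap: 0.749
gripper_force: 0.0
t: 54.85
tcp_pos: [0.5862, 0.2656, 0.232]
tool_rot: [0.995, 0.058, -0.083, 0.007]
force: [0.2, 0.1, -0.2]
finger_gap: 0.75
gripper_force: 0.0
(((632.59326171875, -202.7294158935547), (54.20405197143555, 48.273685455322266), 6.160532474517822), 331, array([ 0.6338, -0.2025,  0.0896]))
(((619.2369384765625, -99.602783203125), (55.38656997680664, 48.47396469116211), 6.271483898162842), 325, array([ 0.622 , -0.0997,  0.0892]))
(((607.3711547851562, 4.957803726196289), (52.13193893432617, 50.70576095581055), 7.274382591247559), 302, array([0.6097, 0.004 , 0.0891]))
[ 0.5787 -0.0174  0.0819] [0.631  0.032  0.0977] [0.6036 0.0073 0.0909] 394
[ 0.5899 -0.1226  0.0804] [ 0.6402 -0.0727  0.0988] [ 0.6153 -0.0971  0.0909] 395
[ 0.6023 -0.2273  0.0806] [ 0.6544 -0.1737  0.0985] [ 0.6281 -0.1996  0.0906] 403
handle (((405.2380065917969, -372.74810791015625), (25.122303009033203, 24.296682357788086), 70.03826141357422), 130, array([ 0.4051, -0.3706,  0.1795]))
[[724.0, -217.0], [845.0, -237.0], [875.0, -60.0], [755.0, -39.0]]
[[746.0, 125.0], [747.0, 27.0], [848.0, 29.0], [847.0, 127.0]]
[[713.0, 193.0], [784.0, 192.0], [786.0, 313.0], [715.0, 314.0]]
```

View pics/c9.png

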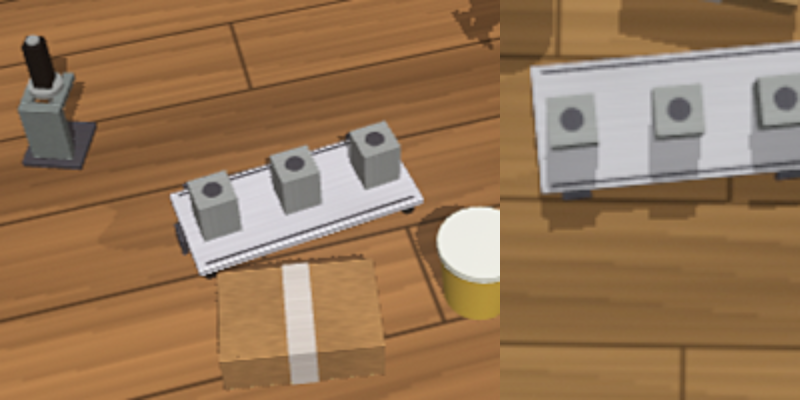

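All three moulds stand flat, centred over their pegs, and the probe hangs upright. The tub, carton and brick have not moved.

```bash
python3 -c "
from station import order;print(order.sign_off())"
```

```text
the job is handed in; nothing more can be done
None
```

I touched the three buttons in the order asked and hung the probe back in its stand. All three moulds, including the one that got knocked aside, stand upside down and flat on their pegs, and the job was handed in at about 55 s.

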